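# Show an agate slab at the viewing station

## Robot

A 7-joint arm with a two-finger parallel gripper is mounted at the origin on the work surface. World frame = base frame: x ahead of the robot, y to its left, z up, the work surface at z = 0. Lengths are in m, angles in rad, forces in N, time in s.
With the tool pointing down it reaches from about 0.4 to 0.85 m from the base axis. Payload 10.4 kg.
Tool frame: the origin (TCP) lies at the very end of the fingers, on their centre line; the grasp point (between the pads) lies 19 mm behind it; z points along the fingers, y is the direction in which the jaws open and shut (so a half turn about z gives the same grasp; the last joint's range is limited). The gripper opens to 87 mm and grips with 3 to 60 N. Pads are 19 mm wide; open, the fingers measure 117 mm over their backs; the gripper's body (75 mm by 190 mm) begins 51 mm behind the grasp point.
Start: joints at [-1.21, 0.332, -0.065, 1.46, 0.022, 1.35, -0.088], TCP at [0.234, 0.58, 0.223] pointing down, gripper open.
Joint ranges: [-2.6, 2.6], [-0.5, 2.12], [-1.47, 1.34], [0.16, 2.42], [-1.27, 4.41], [0.06, 2.06], [-2.6, 2.6]. Speed limits (rad/s): [2.22, 2.22, 2.79, 2.79, 3.14, 3.14, 3.14].

## Interface

Orientations are given as a unit quaternion [x, y, z, w].
In Python, from bench import read_state, camera, close_job, recognise, masks_of gives the robot as it stands.
- The arm moves only by the tool play_rows, never from a script. Its argument "moves" is a list of rows, each a list of 3 entries, a list of its own where there are three numbers: the shift along the tool's x, y, z in cm, then the turn, a rotation vector about the tool's x, y, z in rad, then the finger opening in cm, from 0 to 8.7. In form: [[[dx, dy, dz], [ax, ay, az], jaw], ...]. A call has 1 to 8 rows; each row is the pose to reach, as a shift and turn from the pose commanded when the call began, along the tool's axes at that moment; what a row does not reach only later rows make up. A row lasts 1/8 s, in which the tool goes at most 62.5 mm and 10.7 degrees, less where a joint would pass 70% of its speed; a pose out of reach is approached as far as the arm can. A call with a gripper value outside its range is refused whole. The fingers move at their own pace and stop on an object; "grip_force" is the grip in N (left out, the last holds). Time passes only in rows, so rows that repeat a pose let the fingers close. It gives the time, the measured TCP pose, the force and the opening at its end, in the units of the state.
- read_state(): the state, without advancing time (a new reading comes with each control period).
- camera(name): name is "scene" or "top"; returns a dict with "frame" (384x512x3 uint8, red, green, blue), "intrinsics" (3x3 intrinsics, pixels), "camera_from_world" (4x4, takes a point from world to camera coordinates). Camera axes: x right, y down, z forward; pixel columns grow to the right and rows downward; lengths in m; the calibration is good to about 2 mm. A picture is of the moment at which its call begins. There is no depth.
- close_job(): hands the job in, once; it reports no verdict.
Trained networks look in a picture, given as the dict that the camera call returned (one of the last four; its "shot" number tells which), for a name from the list of things; names that differ only in an ending like _2 or _b are one class to them, and where a whole thing is asked for, a point or a joint stands for the part that bears it (a point fixed in the world has none). Each returns a list of dicts, best first, with "conf" (0 to 1); they miss things now and then, are a little off and sometimes report something else, mostly with a low value. They report only what shows in the picture. A call takes as long as a camera call. They do not tell look-alikes from the thing itself.
- recognise(picture, query): "at" ([column, row] in pixels, amid what is visible of it).
- masks_of(picture, query): "region" (384x512 bool, what is visible of it) and "at" ([column, row] in pixels, amid what is visible of it).
The state is a dict: "time": time; "joint_positions": joint angles; "joint_vel": joint speeds; "joint_torque": joint torques, N m; "ee_pos": TCP position; "eef_rot": TCP orientation; "ft_force": force on the tool from outside, world axes, zero at the start; "torque": the same for the moment, N m; "width": finger opening in m.
Only numpy, scipy, OpenCV 4.12 (cv2) and the standard library are available. Lean on these libraries where they do the work, as an engineer would, in place of code of your own. Each camera call takes 0.05 s, during which the arm holds its last target.

## Task

Lift the green agate slab out of the wooden rack and hang it by its hole on the hook of the viewing carriage while the carriage is still at the loading end of its rail. Then take the carriage by its black grip and slide it along the rail until its spring ball clicks into the notch in front of the light panel, and finish there, still holding the grip with the carriage at rest in the notch and the slab hanging only from the hook. Do not drop the slab, and leave the other slabs and the things lying on the table where they are.

Things in the scene. Friction and masses are not known exactly. Their poses are not given: they have to be found in the camera images.
- green_slab: the green agate slab, a polished stone plate 92 mm wide, 80 mm tall and 9 mm thick, about 160 g, standing upright in a groove of the rack; origin at the middle of its bottom edge, x through its thickness, y along its width, z up along its height
- green_center (a point): centre of the green slab (40 mm above its bottom edge, 40 mm below its flat top edge); same axes as the slab. The top edge can be pinched across the 9 mm thickness to the left or right of the hole: a place 28 mm to either side of the middle leaves the hole free
- green_hole (a point): centre of the green slab's drilled hole, 16 mm in diameter, through its thickness, on the slab's middle line, 24 mm above its centre and 16 mm below its top edge
- rack: dark wooden rack, 210 x 120 mm, 34 mm high, fixed; origin at the middle of its underside; three grooves run along its y, 66 mm apart along its x, each 12 mm wide and 18 mm deep, each with one slab standing in it, 80 mm tall, top edge 96 mm above the table; a slab comes out straight up. Which slab is in which groove varies
- rail: aluminium rail on the table, fixed, 440 mm long along its y axis, 50 mm wide, top 36 mm above the table; its +x side is its front, its +y the way from the loading end to the light panel; origin on the table under its line
- carriage: grey carriage that slides 250 mm along the rail's y, friction about 1 N, starting at the loading (-y) end. Axes as the rail's; origin on the rail's line at table height, below the hook. Its plate (62 mm wide, y from -122 to +47 mm, top 52 mm above the table) carries a hook, a black grip on a post and, in front, a brass housing with the spring ball
- hook (a point): middle of the hook's peg, on its axis, 133 mm above the table. The hook is a bent 6 mm steel rod: an upright 28 mm behind this point (-x), up to 128 mm, then the peg, towards the carriage's +x, climbing at 10 degrees to its free end 22 mm ahead of this point. A hung slab has its faces square to the peg (slab x along carriage x), its hole's centre 5 mm below the peg's axis
- grip (a point): middle of the carriage's black grip: an upright cylinder 24 mm in diameter and 48 mm tall, its top 168 mm above the table, on a 10 mm post, 100 mm behind the hook along the rail (-y); this point is 146 mm above the table
- ball (a point): centre of the steel ball (10 mm) of the carriage's spring plunger when it is seated in the notch, level with the hook along the rail, 43 mm in front (+x) of it; it presses down with about 5 N
- light_panel: upright LED light panel, 150 mm wide, 22 mm thick, top 175 mm above the table, its lit face 75 mm behind the rail's line, looking to +x; fixed by a saddle under the rail, axes as the rail's; origin on the rail's line at table height, below the panel's middle. Where it is clamped along the rail varies
- notch (a point): centre of the ball when seated in the V notch of the brass bar in front of the rail, on the panel's middle line. The bar is 64 mm long: a gentle ramp climbs to the V (3 to 5 N along the rail in all); the V, 10 mm wide, draws the ball in and centres the carriage when it is free; pushing on out of it takes 6 to 12 N. The carriage can travel 30 mm or more past it
- amber_center (a point): centre of the brown slab, same size as the green one, stays in the rack
- rose_center (a point): centre of the pink slab, same size, stays in the rack
- pump_bottle: white pump bottle, 85 x 60 mm, 170 mm tall, origin at the middle of its underside, leave alone
- goggles: clear safety goggles with blue temples, about 150 x 140 mm, 55 mm tall, leave alone
- loupe: folding loupe lying on the table, black round lens 40 mm across with a steel case, 16 mm tall, origin under its lens, leave alone
- caliper: digital caliper lying on the table, 210 mm long, 14 mm tall, leave alone
Mind the look-alikes: they are no part of the job. What is shaped like the green_slab but blue is not meant.

How it is judged:
By the outcome, as a careful person would: the job done as asked, in the order asked, and still so for the second after the job is handed in, while the arm keeps its last pose, push and grip.
It also fails if it takes over 67 s, if anything falls off the work surface, if the arm or the gripper's body presses on something with over 40 N, if the wrist force passes 120 N, or if a joint passes its speed limit or range.

## Working session

There is one attempt and no reset: what is moved stays moved. The work goes in short steps, Python scripts to look and compute and a tool call to move; the robot and the scene stay as the last step left them, time stands still between calls to the robot, and variables do not carry over. Pictures are saved under pics/ and viewed, and the job is handed in when it is done.

Besides the shell and the picture viewer there is one more tool, called after "Emit:" as name(argument=value, ...) on one line, values as JSON. play_rows: Moves the arm, as the interface text tells. Its arguments: {"type":"object","properties":{"moves":{"type":"array","items":{"type":"array"}},"grip_force":{"type":"number"}},"required":["moves"]}

```bash
mkdir -p pics; ls; python3 - <<'E'
from bench import *
import cv2, numpy as np
s=read_state(); print({k:np.round(v,4).tolist() for k,v in s.items()})
for n in ["scene","top"]:
    p=camera(n); cv2.imwrite(f"pics/{n}0.png",cv2.resize(p["frame"][:,:,::-1],(800,600),interpolation=cv2.INTER_CUBIC))
    print(n,p.keys(),np.round(p["intrinsics"],2).tolist(),np.round(p["camera_from_world"],4).tolist())
    for q in ["green_slab","green_hole","rack","rail","carriage","hook","grip","ball","light_panel","notch","amber_center","rose_center","pump_bottle","goggles","loupe","caliper"]:
        try: print(q,[(np.round(d["at"],1).tolist(),round(d["conf"],2)) for d in recognise(p,q)][:4])
        except Exception as e: print(q,e)
E
```

```text
pics
{'time': 0.0, 'joint_positions': [-1.2096, 0.3329, -0.0647, 1.461, 0.0216, 1.3499, -0.0885], 'joint_vel': [0.0012, 0.0002, 0.001, -0.0011, 0.0011, 0.0, 0.0004], 'joint_torque': [0.0007, -62.3255, 0.0251, -38.9902, -0.0614, 0.0396, 0.0001], 'ee_pos': [0.2339, 0.5792, 0.2217], 'eef_rot': [0.1907, 0.9816, -0.0007, -0.0001], 'ft_force': [-0.1318, 0.3558, 0.3558], 'torque': [-0.0139, -0.0137, -0.0059], 'width': 0.087}
scene dict_keys(['frame', 'intrinsics', 'camera_from_world', 'shot']) [[462.43, 0.0, 257.93], [0.0, 462.43, 195.94], [0.0, 0.0, 1.0]] [[-0.8449, 0.5347, 0.015, 0.4758], [0.3498, 0.5734, -0.7408, -0.1018], [-0.4047, -0.6207, -0.6715, 1.6561], [0.0, 0.0, 0.0, 1.0]]
green_slab [([319.4, 292.0], 0.83), ([288.4, 334.4], 0.64)]
green_hole [([318.9, 291.8], 0.87), ([287.0, 336.7], 0.64)]
rack [([336.1, 302.5], 0.77), ([244.0, 277.2], 0.63), ([300.1, 195.5], 0.47)]
rail [([261.0, 201.8], 0.56), ([238.2, 174.5], 0.24)]
carriage [([241.9, 173.8], 0.62), ([297.9, 194.8], 0.48)]
hook [([242.6, 170.3], 0.91), ([244.2, 277.6], 0.73)]
grip [([241.2, 172.7], 0.62)]
ball [([240.7, 176.7
[... 550 characters left out ...]
[0.0, 0.0, 0.0, 1.0]]
green_slab [([124.7, 177.0], 0.87), ([111.0, 130.1], 0.81), ([138.0, 203.8], 0.7)]
green_hole [([124.4, 174.7], 0.85), ([107.3, 130.0], 0.81)]
rack []
rail []
carriage [([306.7, 206.5], 0.73)]
hook [([308.0, 205.7], 0.87)]
grip [([309.7, 204.1], 0.54)]
ball [([309.3, 199.9], 0.81)]
light_panel [([234.2, 225.7], 0.83)]
notch [([234.5, 228.6], 0.97), ([190.5, 268.0], 0.68), ([273.4, 201.1], 0.65), ([172.1, 121.3], 0.33)]
amber_center [([131.5, 196.5], 0.84)]
rose_center [([135.0, 219.2], 0.7)]
pump_bottle [([168.9, 120.4], 0.86), ([234.1, 226.5], 0.52)]
goggles [([359.9, 257.8], 0.97), ([130.2, 199.0], 0.63)]
loupe [([192.0, 265.0], 0.81)]
caliper [([191.0, 265.5], 0.32)]
```

View pics/scene0.png

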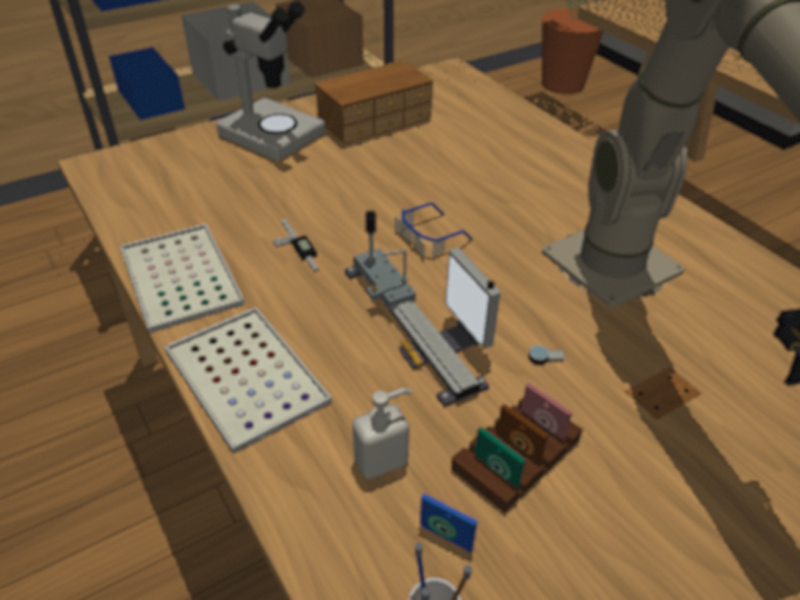

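View pics/top0.png

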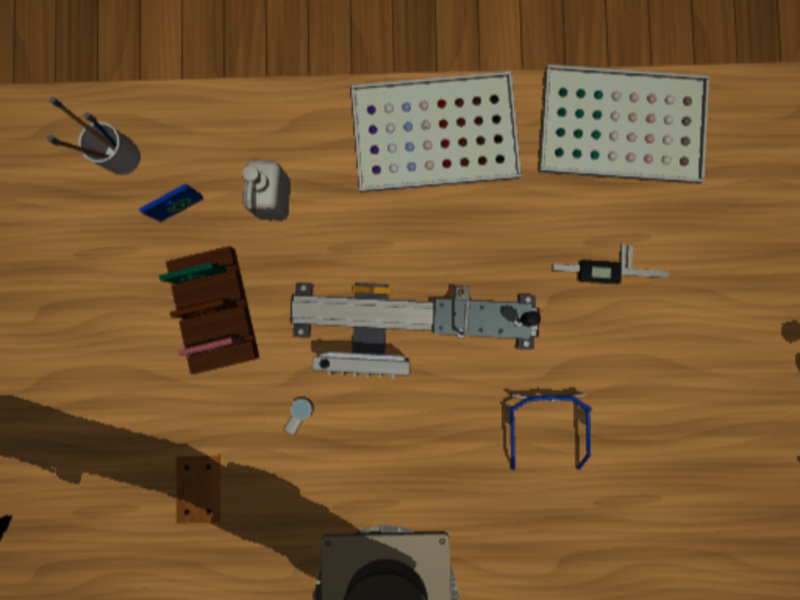

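The green slab stands in the rack's front groove (scene ~(498,458), top ~(192,271) in the 800x600 views). The look-alike is the blue slab standing alone on the table (scene (447,525), top (171,203)). The rail runs along world y. The carriage is at its right (−y) end, the panel is behind the rail and the brass bar in front. I'll look closer.

```bash
python3 - <<'E'
from bench import *
import cv2, numpy as np
P={n:camera(n) for n in ["scene","top"]}
np.savez("c0.npz",**{n+"_f":P[n]["frame"] for n in P},**{n+"_K":P[n]["intrinsics"] for n in P},**{n+"_T":P[n]["camera_from_world"] for n in P})
def crop(n,x0,y0,w,h,name,s):
    cv2.imwrite(name,cv2.resize(P[n]["frame"][y0:y0+h,x0:x0+w,::-1],(w*s,h*s),interpolation=cv2.INTER_CUBIC))
crop("scene",215,125,120,140,"pics/c_rail_s.png",5)
crop("scene",280,240,100,90,"pics/c_rack_s.png",6)
crop("top",180,170,180,80,"pics/c_rail_t.png",4)
crop("top",80,110,100,140,"pics/c_rack_t.png",4)
for n in P:
  for q in ["green_slab"]:
    for d in masks_of(P[n],q):
        m=d["region"]; col=P[n]["frame"][m].mean(0)
        print(n,q,round(d["conf"],2),m.sum(),np.round(d["at"],1),col.round())
E
```

```text
scene green_slab 0.57 747 [285.4 332.1] [34. 56. 82.]
scene green_slab 0.56 660 [317.  290.3] [25. 58. 45.]
top green_slab 0.62 278 [122.8 174.7] [ 6. 38. 25.]
```

View pics/c_rail_s.png

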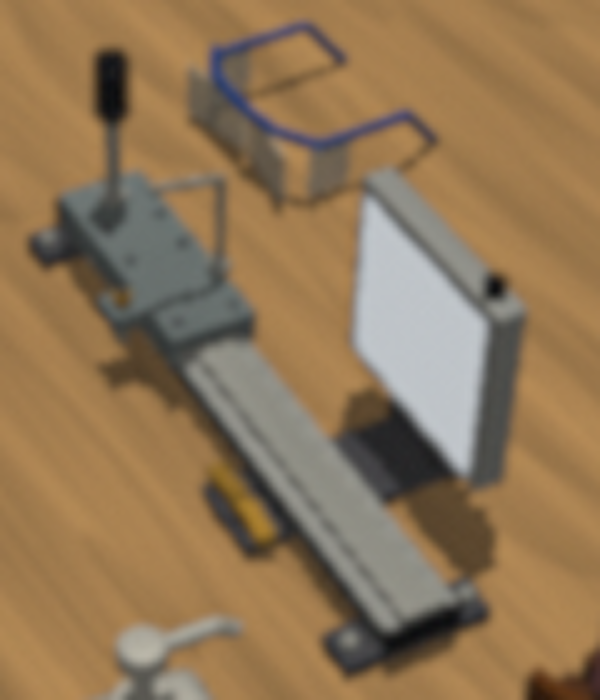

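View pics/c_rack_s.png

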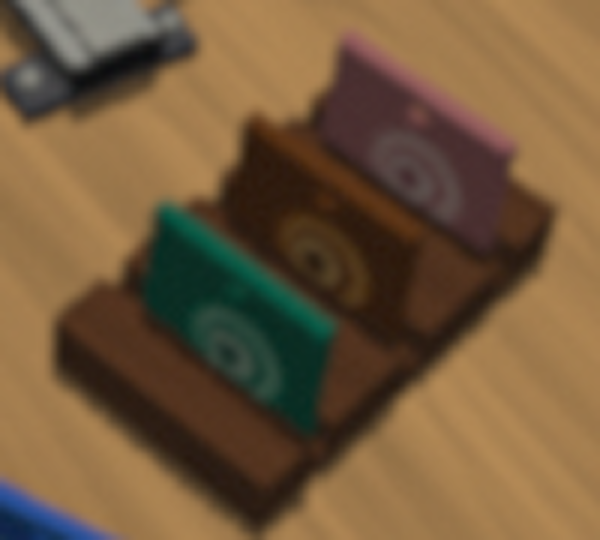

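View pics/c_rail_t.png

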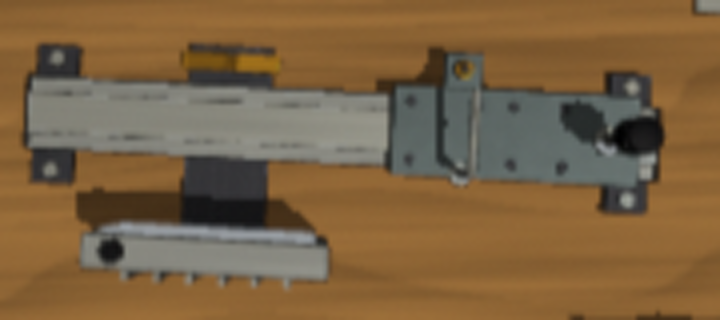

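View pics/c_rack_t.png

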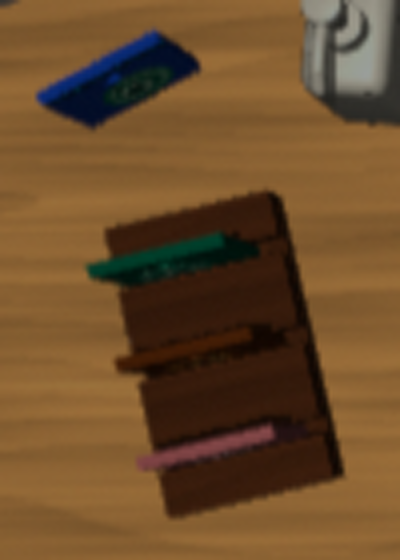

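```bash
cat > h.py <<'E'
import numpy as np, cv2
from scipy.optimize import minimize, least_squares
def load(f="c0.npz"):
    d=np.load(f); return {n:dict(frame=d[n+"_f"],K=d[n+"_K"],T=d[n+"_T"]) for n in ["scene","top"]}
def proj(c,X):
    X=np.atleast_2d(X); Y=X@c["T"][:3,:3].T+c["T"][:3,3]; p=Y@c["K"].T; return p[:,:2]/p[:,2:]
def rz(a): return np.array([[np.cos(a),-np.sin(a)],[np.sin(a),np.cos(a)]])
def place(x,y,a,L):
    L=np.atleast_2d(np.array(L,float)); o=L.copy(); o[:,:2]=L[:,:2]@rz(a).T+[x,y]; return o
def box(z0,z1,w=.092,t=.009):
    return np.array([[sx*t/2,sy*w/2,z] for sx in(-1,1) for sy in(-1,1) for z in(z0,z1)])
def sil(c,X,S=8):
    h=cv2.convexHull(proj(c,X).astype(np.float32)).reshape(-1,2)
    m=np.zeros(c["frame"].shape[:2],np.uint8)
    cv2.fillConvexPoly(m,np.round(h*256).astype(np.int32),255,cv2.LINE_AA,8); return m/255.
E
python3 - <<'E'
from h import *
C=load()
# green mask soft
M={}
for n,c in C.items():
    f=c["frame"].astype(float); g=f[:,:,1]-f[:,:,0]; b=f[:,:,1]-f[:,:,2]
    m=((g>8)&(b>3)).astype(float)
    lab=cv2.connectedComponentsWithStats(m.astype(np.uint8))
    at={"scene":(319,292),"top":(123,175)}[n]
    best=min(range(1,lab[0]),key=lambda i:np.hypot(*(lab[3][i]-at)) if lab[2][i,4]>60 else 1e9)
    M[n]=(lab[1]==best)*1.; M[n]=cv2.morphologyEx(M[n],cv2.MORPH_CLOSE,np.ones((5,5)))
    print(n,M[n].sum(),lab[3][best],lab[2][best])
def cost(p,ns=("scene","top")):
    return sum(((sil(C[n],place(*p,box(.034,.096)))-M[n])**2).sum() for n in ns)
for ns in (("scene",),("top",),("scene","top")):
  best=None
  for a0 in (0,.15,.3,-.2):
    r=minimize(cost,[.56,.33,a0],args=(ns,),method="Nelder-Mead",options=dict(initial_simplex=[[.56,.33,a0],[.58,.33,a0],[.56,.35,a0],[.56,.33,a0+.15]],xatol=1e-4))
    if best is None or r.fun<best.fun:best=r
  print(ns,best.x,best.fun)
p=best.x
def obs(n,pts,s,o): return n,(np.array(pts)+.5)/s-.5+o
for n,s,o,w,h in (("scene",6,(280,240),100,90),("top",6,(90,150),80,50)):
    im=cv2.resize(np.ascontiguousarray(C[n]["frame"][o[1]:o[1]+h,o[0]:o[0]+w,::-1]),None,fx=s,fy=s,interpolation=cv2.INTER_CUBIC)
    q=(proj(C[n],place(*p,box(.034,.096)))-o+.5)*s-.5
    cv2.polylines(im,[cv2.convexHull(q.astype(np.float32)).astype(int)],True,(0,0,255),1)
    q=(proj(C[n],place(*p,[[0,0,.08],[0,.028,.096],[0,-.028,.096]]))-o+.5)*s-.5
    for u in q: cv2.circle(im,tuple(int(v) for v in u),3,(0,255,255),-1)
    cv2.imwrite(f"pics/fit_{n}.png",im)
# rail
O=[]
for n,s,o,L in (("scene",5,(215,125),[("gripc",111,86),("bend",220,181),("tip",155,190),("re+",392,630),("re-",455,602),("p-",366,184),("p+",490,318)]),
                ("top",4,(180,170),[("gript",638,136),("tip",477,88),("bend",460,174),("re+",30,80),("re-",27,150),("p+",82,234),("p-",329,244)])):
    for k,u,v in L: O.append((n,k,(np.array([u,v])+.5)/s-.5+o))
def pts(q):
    x,y,a,yp,ye=q
    return place(x,y,a,[[0,-.1,.144],[0,-.1,.168],[-.028,0,.130],[.022,0,.137],[.025,ye,.036],[-.025,ye,.036],[-.075,yp-.075,.175],[-.075,yp+.075,.175]])
ID=dict(zip(["gripc","gript","bend","tip","re+","re-","p-","p+"],range(8)))
def res(q,ns=("scene","top")):
    X=pts(q); return np.concatenate([proj(C[n],X[ID[k]])[0]-u for n,k,u in O if n in ns])
for ns in (("scene",),("top",),("scene","top")):
    r=least_squares(res,[.5,-.15,0,.17,.3],kwargs=dict(ns=ns),loss="soft_l1"); print(ns,np.round(r.x,4),np.round(res(r.x,ns),1).reshape(-1,2).tolist())
E
```

```text
scene 627.0 [319.35247209 292.05263158] [304 274  32  38 627]
top 271.0 [122.46125461 174.38376384] [102 168  42  13 271]
('scene',) [0.5878995  0.32734216 0.18695029] 44.666020761245676
('top',) [0.58972627 0.32313178 0.15437343] 50.15724721261053
('scene', 'top') [0.58833823 0.32550262 0.18257592] 104.4307727797001
('scene',) [ 0.5004 -0.143  -0.0833  0.1625  0.3052] [[0.4, 0.4], [0.4, -0.7], [-0.8, 0.1], [-1.2, 0.2], [1.2, -0.2], [-1.3, -1.4], [0.8, 1.2]]
('top',) [ 0.5022 -0.1399 -0.0678  0.1578  0.2958] [[0.2, -0.5], [-2.1, 1.3], [1.1, -0.2], [0.1, -0.3], [-0.1, 0.1], [-0.4, -0.2], [0.4, 0.2]]
('scene', 'top') [ 0.5017 -0.1406 -0.0713  0.1586  0.2983] [[0.1, 1.0], [0.4, -0.2], [-0.7, 0.7], [-1.2, -1.1], [1.1, -1.6], [-1.7, -1.8], [0.8, 0.5], [0.4, -0.2], [-1.7, 1.5], [1.4, -0.0], [-0.5, -0.6], [-0.8, -0.2], [-0.5, -0.4], [0.2, 0.3]]
```

```bash
python3 - <<'E'
from h import *
C=load(); q=(.5017,-.1406,-.0713)
L=[[-.028,0,.052],[-.028,0,.128],[-.028,0,.128],[.022,0,.137],[0,-.1,.168],[0,-.1,.12]]
E_=np.array([[.031,-.122,.052],[.031,.047,.052],[-.031,.047,.052],[-.031,-.122,.052]])
ims=[]
for n,s,o,w,h in (("scene",8,(220,130),50,70),("top",8,(275,178),75,45)):
    im=cv2.resize(np.ascontiguousarray(C[n]["frame"][o[1]:o[1]+h,o[0]:o[0]+w,::-1]),None,fx=s,fy=s,interpolation=cv2.INTER_CUBIC)
    cv2.imwrite(f"pics/raw_{n}.png",im)
    z=(proj(C[n],place(*q,L))-o+.5)*s-.5
    for i in (0,2,4): cv2.line(im,tuple(z[i].astype(int)),tuple(z[i+1].astype(int)),(0,0,255),1)
    z=(proj(C[n],place(*q,E_))-o+.5)*s-.5; cv2.polylines(im,[z.astype(int)],True,(0,255,0),1)
    cv2.imwrite(f"pics/ov_{n}.png",im)
for k in("raw","ov"):
    a=cv2.imread(f"pics/{k}_scene.png");b=cv2.imread(f"pics/{k}_top.png")
    print(a.shape,b.shape)
E
```

```text
(560, 400, 3) (360, 600, 3)
(560, 400, 3) (360, 600, 3)
```

View pics/ov_scene.png

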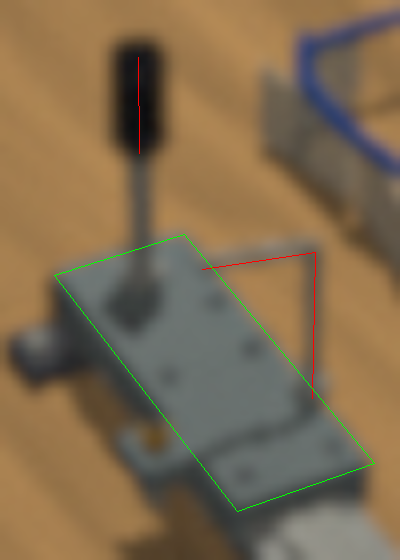

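View pics/ov_top.png

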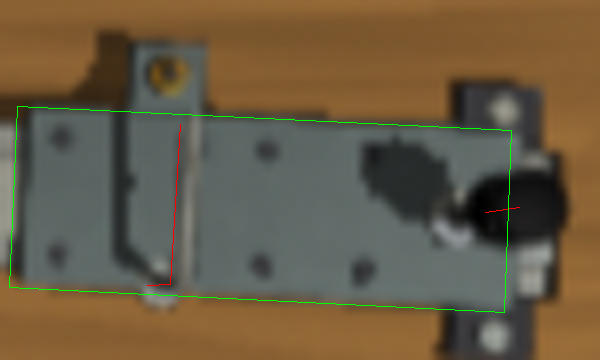

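View pics/raw_top.png

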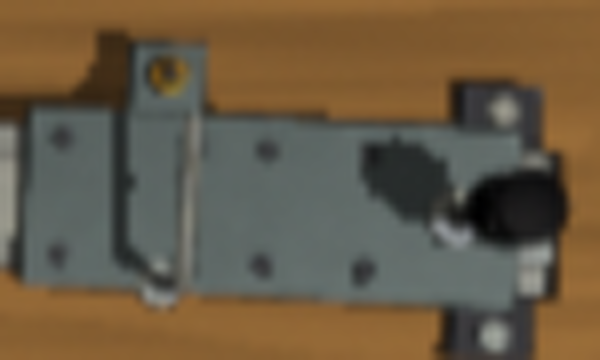

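View pics/fit_scene.png

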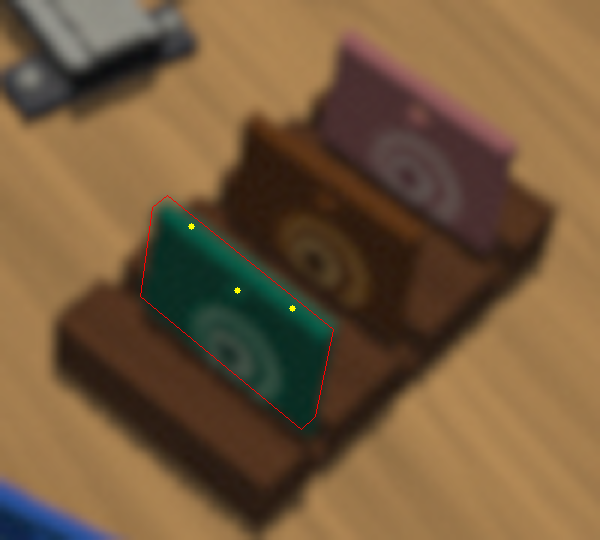

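View pics/fit_top.png

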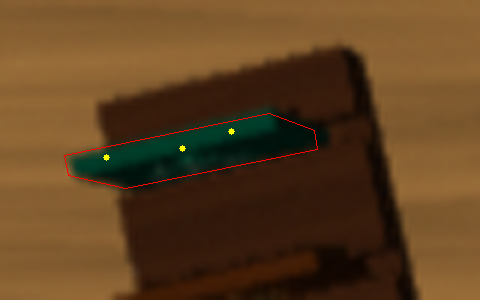

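```bash
python3 - <<'E'
from h import *
C=load()
O=[]
for n,s,o,L in (("scene",8,(220,130),[("gripc",137,97),("bend",316,246),("upm",312,320),("p1",185,234)]),
                ("top",8,(275,178),[("gript",527,207),("tip",197,108),("bend",186,285),("p1",517,308),("p2",27,105),("p3",520,128),("p4",20,283)])):
    for k,u,v in L: O.append((n,k,(np.array([u,v])+.5)/s-.5+o))
K=dict(gripc=[0,-.1,.144],gript=[0,-.1,.168],bend=[-.028,0,.129],upm=[-.028,0,.09],tip=[.022,0,.137],p1=[-.031,-.122,.052],p2=[.031,.047,.052],p3=[.031,-.122,.052],p4=[-.031,.047,.052])
def res(q,ns=("scene","top")): return np.concatenate([proj(C[n],place(*q,K[k]))[0]-u for n,k,u in O if n in ns])
for ns in (("scene",),("top",),("scene","top")):
    r=least_squares(res,[.5,-.15,0],kwargs=dict(ns=ns)); print(ns,np.round(r.x,4),np.round(res(r.x,ns),1).reshape(-1,2).tolist())
# rail and panel relative: panel with fixed yaw from scene/top
q=r.x
P=[]
for n,s,o,L in (("scene",5,(215,125),[("p-",366,184),("p+",490,318)]),("top",4,(180,170),[("p+",82,234),("p-",329,244)])):
    for k,u,v in L: P.append((n,k,(np.array([u,v])+.5)/s-.5+o))
f=lambda y:np.concatenate([proj(C[n],place(*q,[-.075,y[0]+(.075 if k=="p+" else -.075),.175]))[0]-u for n,k,u in P])
r2=least_squares(f,[.16]);print(r2.x,f(r2.x).round(1))
# brass bar ends top crop 182..279 at row 62, z~0.036?
for u in (183,232,279):
  for z in (.03,.045):
    px=(np.array([u,63])+.5)/4-.5+[180,170]; c=C["top"]
    d=np.linalg.inv(c["K"])@[*px,1]; R=c["T"][:3,:3]; o=-R.T@c["T"][:3,3]; d=R.T@d; X=o+d*(z-o[2])/d[2]
    print(u,z,X.round(4),(rz(-q[2])@(X[:2]-q[:2])).round(4))
E
```

```text
('scene',) [ 0.5002 -0.1437 -0.0728] [[0.2, 0.5], [-0.2, -0.1], [0.1, 0.2], [-0.1, -0.5]]
('top',) [ 0.5031 -0.1444 -0.0747] [[0.7, -0.5], [-0.5, 1.5], [-0.5, -0.7], [-0.2, 0.1], [0.3, -0.4], [0.3, -0.0], [0.0, -0.0]]
('scene', 'top') [ 0.5025 -0.1441 -0.077 ] [[-0.4, 0.6], [-0.9, 0.0], [-0.6, 0.4], [-0.6, -0.4], [0.5, -0.1], [-0.6, 1.7], [-0.6, -0.4], [-0.4, 0.4], [0.2, -0.2], [0.2, 0.3], [-0.1, 0.1]]
[0.16235136] [-2.1 -1.6  0.3  0.9 -0.8 -1.4 -0.  -0.4]
183 0.03 [0.5563 0.047  0.03  ] [0.0389 0.1947]
183 0.045 [0.5551 0.0457 0.045 ] [0.0378 0.1933]
232 0.03 [0.5556 0.0125 0.03  ] [0.0408 0.1602]
232 0.045 [0.5543 0.0117 0.045 ] [0.0396 0.1593]
279 0.03 [ 0.5548 -0.0205  0.03  ] [0.0426 0.1272]
279 0.045 [ 0.5536 -0.0208  0.045 ] [0.0414 0.1268]
```

Candidates for the green slab: the green slab in the rack (scene px (319,292), top (123,175)) and the blue slab on the table (scene (287,335), top (109,130)). The brown and pink slabs are also in the rack. I choose the one at scene (319,292). The crop shows it is clearly green, in the +x groove, and its fitted height and width agree.

```bash
cat >> h.py <<'E'
from scipy.spatial.transform import Rotation as Ro
def go(pos,ang,base=None):
    """tool shift(cm)/rotvec to put TCP at pos, z down, tool y at world angle ang"""
    from bench import read_state
    s=read_state(); R0=Ro.from_quat(s["eef_rot"]).as_matrix(); p0=np.array(s["ee_pos"])
    if base is not None: p0,R0=base
    y=np.array([np.cos(ang),np.sin(ang),0]); z=np.array([0,0,-1.]); x=np.cross(y,z)
    R1=np.c_[x,y,z]
    print("t",round(float(s["time"]),2),"p",np.round(s["ee_pos"],4),"w",round(float(s["width"]),4),"F",np.round(s["ft_force"],1),"j",np.round(s["joint_positions"],2),"yaw",round(float(np.arctan2(R0[1,1],R0[0,1])),4))
    print("shift",np.round(R0.T@(np.array(pos)-p0)*100,2).tolist(),"turn",np.round(Ro.from_matrix(R0.T@R1).as_rotvec(),3).tolist())
E
python3 -c "
from h import *
go([.5841,.3531,.18],.175)"
```

```text
t 1.9 p [0.234  0.5796 0.2226] w 0.0874 F [ 0.5  0.3 -0.2] j [-1.21  0.33 -0.06  1.46  0.02  1.35 -0.09] yaw 1.187
shift [-40.94, -7.89, 4.26] turn [0.0, -0.0, 1.012]
```

Emit:
play_rows(moves=[[[-5,-1,0.5],[0,0,0.17],4],[[-11,-2.1,1],[0,0,0.35],4],[[-17,-3.3,2],[0,0,0.52],4],[[-23,-4.4,2.5],[0,0,0.7],4],[[-29,-5.6,3],[0,0,0.86],4],[[-35,-6.8,3.6],[0,0,1.01],4],[[-39,-7.5,4],[0,0,1.01],4],[[-40.9,-7.9,4.3],[0,0,1.01],4]], grip_force=40)

```text
time: 2.9
ee_pos: [0.5854, 0.3511, 0.1792]
eef_rot: [0.643, 0.766, -0.0, 0.0]
ft_force: [-1.8, 1.2, -0.1]
width: 0.0402
```

Emit:
play_rows(moves=[[[0,0,0],[0,0,0],4],[[0,0,0],[0,0,0],4]])

```text
time: 3.15
ee_pos: [0.582, 0.3553, 0.1797]
eef_rot: [0.641, 0.768, 0.0, -0.001]
ft_force: [-0.5, -0.1, -0.2]
width: 0.04
```

```bash
python3 - <<'E'
from h import *
from bench import *
go([.5841,.3531,.064],.175)
s=read_state();R=Ro.from_quat(s["eef_rot"]).as_matrix();t=np.array(s["ee_pos"])
o={"scene":(265,205,140,110),"top":(70,120,140,110)}
for n in ("scene","top"):
    p=camera(n);c=dict(K=p["intrinsics"],T=p["camera_from_world"],frame=p["frame"])
    x0,y0,w,h=o[n];S=5
    im=cv2.resize(np.ascontiguousarray(c["frame"][y0:y0+h,x0:x0+w,::-1]),None,fx=S,fy=S,interpolation=cv2.INTER_CUBIC)
    def dr(X,col):
        for u in (proj(c,X)-[x0,y0]+.5)*S-.5: cv2.circle(im,tuple(int(v) for v in u),3,col,-1)
    dr([t,t+R[:,1]*.02,t-R[:,1]*.02],(0,0,255)); dr(place(.589,.3255,.175,[[0,.028,.096],[0,0,.096],[0,-.046,.096],[0,.046,.096]]),(0,255,255))
    cv2.imwrite(f"pics/pre_{n}.png",im)
E
```

```text
t 3.15 p [0.582  0.3553 0.1797] w 0.04 F [-0.5 -0.1 -0.2] j [-0.79  0.48  0.26  1.36 -0.12  1.31 -0.35] yaw 0.1797
shift [-0.27, 0.17, 11.57] turn [-0.001, -0.001, 0.005]
```

View pics/pre_scene.png

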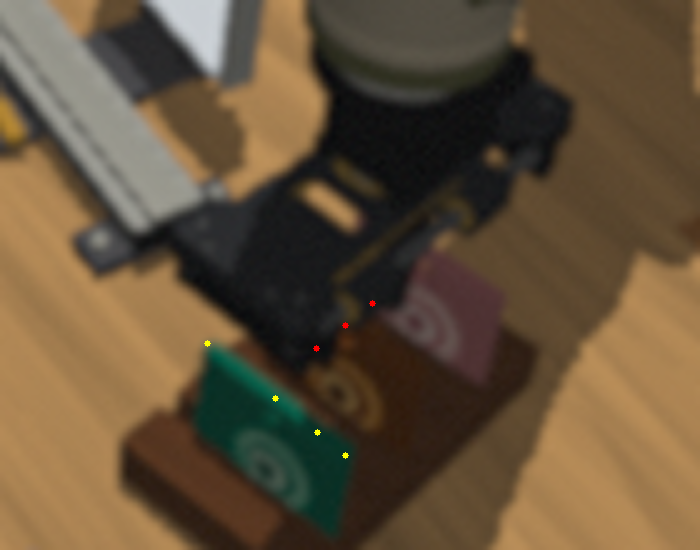

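View pics/pre_top.png

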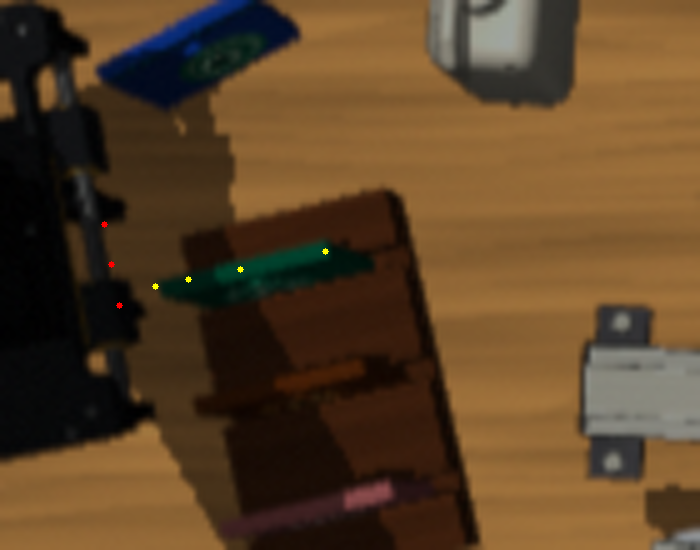

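```bash
python3 - <<'E'
from h import *
C=load()
for n,s,o,w,h in (("scene",12,(300,268),45,40),("top",12,(98,160),50,28)):
    im=cv2.resize(np.ascontiguousarray(C[n]["frame"][o[1]:o[1]+h,o[0]:o[0]+w,::-1]),None,fx=s,fy=s,interpolation=cv2.INTER_CUBIC)
    im=cv2.convertScaleAbs(im,alpha=2)
    cv2.imwrite(f"pics/z_{n}.png",im)
E
```

```text
(no output)
```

View pics/z_scene.png

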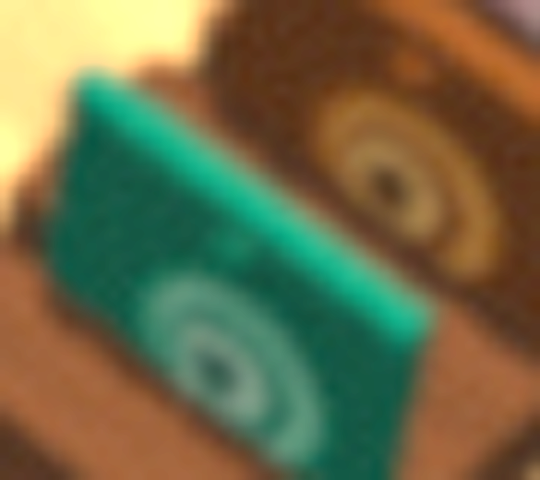

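View pics/z_top.png

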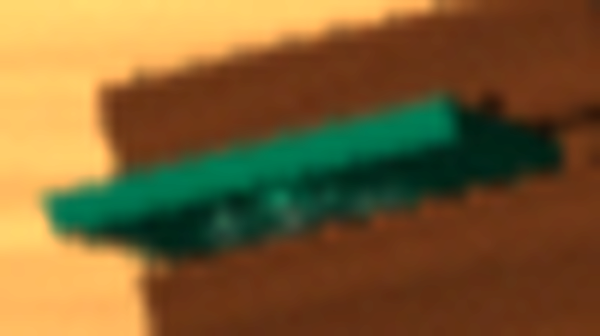

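```bash
python3 - <<'E'
from h import *
C=load(); O=[]
for n,s,o,L in (("scene",12,(300,268),[((-1,-1),99,68),((1,-1),80,84),((-1,1),436,312),((1,1),412,338)]),
                ("top",12,(98,160),[((1,1),42,198),((1,-1),448,95),((-1,-1),460,132),((-1,1),60,233)])):
    for k,u,v in L: O.append((n,[k[0]*.0045,k[1]*.046,.096],(np.array([u,v])+.5)/s-.5+o))
def res(q,ns): return np.concatenate([proj(C[n],place(*q,k))[0]-u for n,k,u in O if n in ns])
for ns in (("scene",),("top",),("scene","top")):
    r=least_squares(res,[.59,.32,.2],args=(ns,)); print(ns,np.round(r.x,4),np.round(res(r.x,ns),1).reshape(-1,2).tolist())
x,y,a=r.x; X=place(x,y,a,[0,.028,.064])[0]; print(X); go(X,a)
E
```

```text
('scene',) [0.5865 0.3263 0.2172] [[-0.0, -0.7], [-0.7, -0.1], [0.5, 0.4], [0.2, 0.4]]
('top',) [0.5894 0.3233 0.2274] [[0.3, -0.1], [0.2, -0.1], [-0.0, 0.1], [-0.4, 0.2]]
('scene', 'top') [0.5878 0.3249 0.2228] [[-0.9, -0.8], [-1.6, -0.2], [-0.2, 0.2], [-0.5, 0.1], [-0.3, 0.4], [-0.4, 0.5], [-0.7, 0.7], [-1.1, 0.7]]
[0.58165258 0.35221813 0.064     ]
t 3.25 p [0.5822 0.3552 0.1799] w 0.0403 F [-0.1  0.3 -1.2] j [-0.79  0.48  0.26  1.36 -0.12  1.31 -0.35] yaw 0.18
shift [-0.3, -0.11, 11.59] turn [-0.0, -0.001, -0.043]
```

Emit:
play_rows(moves=[[[-0.3,-0.1,3],[0,0,-0.04],4],[[-0.3,-0.1,7],[0,0,-0.04],4],[[-0.3,-0.1,10],[0,0,-0.04],4],[[-0.3,-0.1,11.6],[0,0,-0.04],4],[[-0.3,-0.1,11.6],[0,0,-0.04],4],[[-0.3,-0.1,11.6],[0,0,-0.04],2.4],[[-0.3,-0.1,11.6],[0,0,-0.04],1.6],[[-0.3,-0.1,11.6],[0,0,-0.04],1.6]], grip_force=40)

```text
time: 4.25
ee_pos: [0.5836, 0.3502, 0.0644]
eef_rot: [0.626, 0.779, 0.001, 0.0]
ft_force: [-0.9, 0.0, 0.8]
width: 0.0196
```

```bash
python3 - <<'E'
from h import *
from bench import *
go([.5817,.3522,.064],.2228)
for n,(x0,y0,w,h) in {"scene":(285,235,80,90),"top":(70,140,100,80)}.items():
    p=camera(n);cv2.imwrite(f"pics/g1_{n}.png",cv2.convertScaleAbs(cv2.resize(p["frame"][y0:y0+h,x0:x0+w,::-1],None,fx=6,fy=6,interpolation=cv2.INTER_CUBIC),alpha=1.6))
E
```

```text
t 4.25 p [0.5836 0.3502 0.0644] w 0.0196 F [-0.9  0.   0.8] j [-0.78  0.57  0.23  1.48 -0.14  1.1  -0.3 ] yaw 0.2169
shift [0.23, -0.14, 0.04] turn [0.001, -0.001, -0.006]
```

View pics/g1_scene.png

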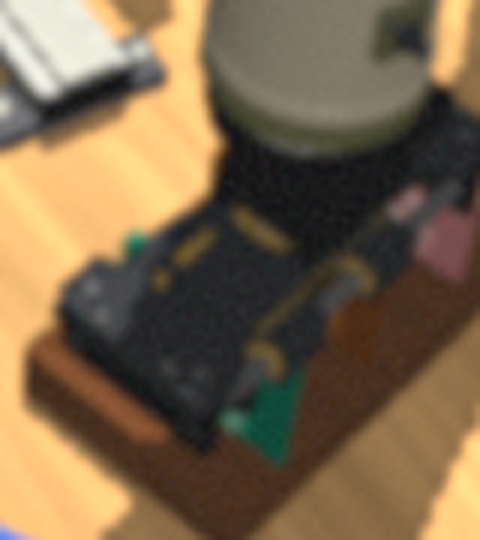

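View pics/g1_top.png

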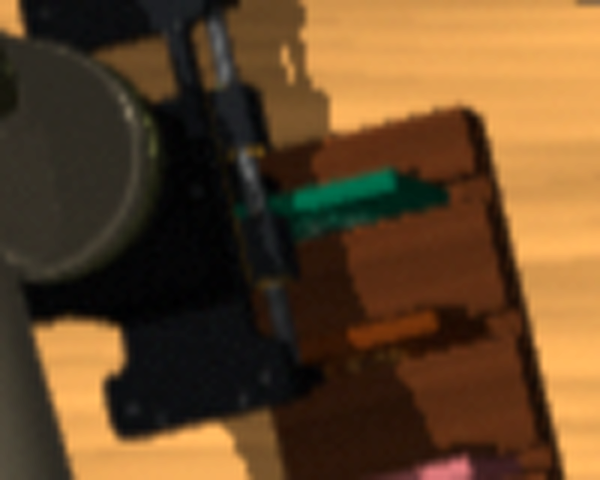

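The jaws straddle the slab on the +y side of the hole, so I close.

Emit:
play_rows(moves=[[[0,0,0],[0,0,0],0.8],[[0,0,0],[0,0,0],0.4],[[0,0,0],[0,0,0],0.4],[[0,0,0],[0,0,0],0.4]], grip_force=40)

```text
time: 4.85
ee_pos: [0.5832, 0.35, 0.0636]
eef_rot: [0.626, 0.78, 0.0, -0.0]
ft_force: [-0.4, -0.2, 0.2]
width: 0.0088
```

```bash
python3 - <<'E'
from h import *
go([.5817,.3522,.064],.2228)
E
```

```text
t 4.85 p [0.5832 0.35   0.0636] w 0.0088 F [-0.4 -0.2  0.2] j [-0.78  0.58  0.23  1.48 -0.14  1.1  -0.3 ] yaw 0.217
shift [0.24, -0.1, -0.04] turn [0.0, -0.0, -0.006]
```

Emit:
play_rows(moves=[[[0,0,-0.8],[0,0,0],0.4],[[0,0,-2],[0,0,0],0.4],[[0,0,-3.5],[0,0,0],0.4],[[0,0,-5.5],[0,0,0],0.4],[[0,0,-8],[0,0,0],0.4],[[0,0,-10],[0,0,0],0.4],[[0,0,-11],[0,0,0],0.4],[[0,0,-11],[0,0,0],0.4]])

```text
time: 5.85
ee_pos: [0.5835, 0.3502, 0.1742]
eef_rot: [0.626, 0.78, 0.001, 0.0]
ft_force: [-0.9, -0.8, -2.9]
width: 0.0088
```

```bash
python3 - <<'E'
from h import *
from bench import *
go([.5817,.3522,.174],.2228)
for n,(x0,y0,w,h) in {"scene":(275,205,110,110),"top":(70,120,110,100)}.items():
    p=camera(n);cv2.imwrite(f"pics/l1_{n}.png",cv2.convertScaleAbs(cv2.resize(p["frame"][y0:y0+h,x0:x0+w,::-1],None,fx=5,fy=5,interpolation=cv2.INTER_CUBIC),alpha=1.6))
E
```

```text
t 5.85 p [0.5835 0.3502 0.1742] w 0.0088 F [-0.9 -0.8 -2.9] j [-0.79  0.48  0.25  1.37 -0.12  1.3  -0.31] yaw 0.217
shift [0.23, -0.13, 0.02] turn [0.001, -0.001, -0.006]
```

View pics/l1_scene.png

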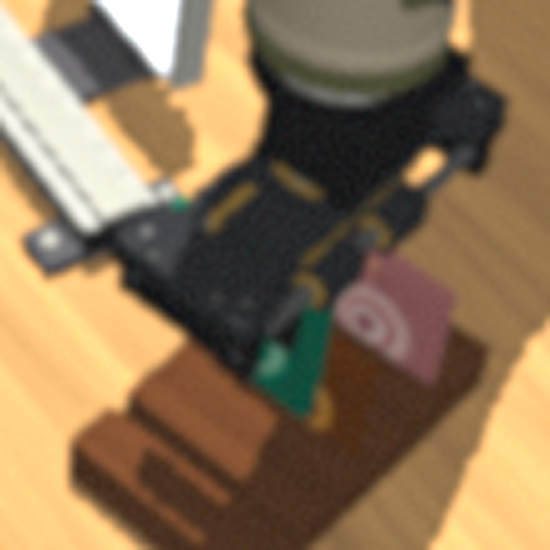

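View pics/l1_top.png

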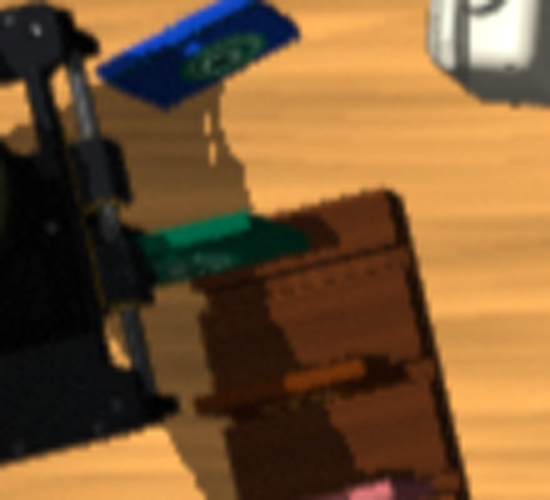

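The slab came out cleanly, with a width of 8.8 mm and about 2–3 N of extra load. The amber and rose slabs did not move. Next I carry it to a spot in front of the hook.

```bash
python3 - <<'E'
from h import *
C=load(); c=C["top"]
def ray(c,px,z):
    d=np.linalg.inv(c["K"])@[*px,1]; R=c["T"][:3,:3]; o=-R.T@c["T"][:3,3]; d=R.T@d; return o+d*(z-o[2])/d[2]
for u in ((249,213),(253,231)): print(ray(c,(np.array(u)+.5)/5-.5+[70,120],.2066))
go([.5642,-.1231,.174],-.075)
E
```

```text
[0.60143795 0.27848129 0.2066    ]
[0.59292098 0.27662151 0.2066    ]
t 5.95 p [0.5828 0.3499 0.1727] w 0.0087 F [ 0.1 -0.5 -2. ] j [-0.79  0.49  0.25  1.38 -0.12  1.3  -0.31] yaw 0.2171
shift [-45.78, -12.01, -0.1] turn [-0.001, 0.001, 0.292]
```

Emit:
play_rows(moves=[[[-2,-0.5,0],[0,0,0.02],0.4],[[-6,-1.6,0],[0,0,0.05],0.4],[[-11,-2.9,0],[0,0,0.09],0.4],[[-16,-4.2,0],[0,0,0.13],0.4],[[-21,-5.5,0],[0,0,0.17],0.4],[[-26,-6.8,0],[0,0,0.2],0.4],[[-31,-8.1,0],[0,0,0.23],0.4],[[-36,-9.4,0],[0,0,0.26],0.4]])

```text
time: 6.95
ee_pos: [0.5676, -0.025, 0.1731]
eef_rot: [0.723, 0.691, -0.0, -0.0]
ft_force: [1.3, 1.1, -2.1]
width: 0.0086
```

```bash
python3 - <<'E'
from h import *
go([.5642,-.1231,.174],-.075)
E
```

```text
t 6.95 p [ 0.5676 -0.025   0.1731] w 0.0086 F [ 1.3  1.1 -2.1] j [-0.43  0.25  0.46  1.7  -0.12  1.22  0.01] yaw -0.0463
shift [-9.82, 0.11, -0.09] turn [-0.001, -0.0, 0.029]
```

Emit:
play_rows(moves=[[[-4,0,0],[0,0,0.02],0.4],[[-7,0,0],[0,0,0.03],0.4],[[-9,0.1,0],[0,0,0.03],0.4],[[-9.8,0.1,0],[0,0,0.03],0.4],[[-9.8,0.1,0],[0,0,0.03],0.4],[[-9.8,0.1,0],[0,0,0.03],0.4]])

```text
time: 7.7
ee_pos: [0.5657, -0.1187, 0.1733]
eef_rot: [0.732, 0.681, 0.0, -0.0]
ft_force: [-0.0, -0.3, -1.4]
width: 0.0088
```

```bash
cat >> h.py <<'E'
def snap(tag,boxes,S=6,dots=lambda c:[],al=1.5):
    from bench import camera
    for n,(x0,y0,w,h) in boxes.items():
        p=camera(n);c=dict(K=p["intrinsics"],T=p["camera_from_world"],frame=p["frame"])
        np.savez(f"pics/{tag}_{n}.npz",f=p["frame"])
        im=cv2.convertScaleAbs(cv2.resize(np.ascontiguousarray(p["frame"][y0:y0+h,x0:x0+w,::-1]),None,fx=S,fy=S,interpolation=cv2.INTER_CUBIC),alpha=al)
        for u in dots(c): 
            u=(u-[x0,y0]+.5)*S-.5; cv2.circle(im,tuple(int(v) for v in u),2,(0,0,255),-1)
        cv2.imwrite(f"pics/{tag}_{n}.png",im)
E
python3 - <<'E'
from h import *
go([.5642,-.1231,.15],-.075)
snap("h1",{"scene":(205,120,90,90),"top":(255,140,110,90)})
E
```

```text
t 7.7 p [ 0.5657 -0.1187  0.1733] w 0.0088 F [-0.  -0.3 -1.4] j [-0.3   0.28  0.51  1.68 -0.14  1.22  0.17] yaw -0.0719
shift [-0.45, -0.12, 2.33] turn [-0.0, -0.001, 0.003]
```

View pics/h1_scene.png

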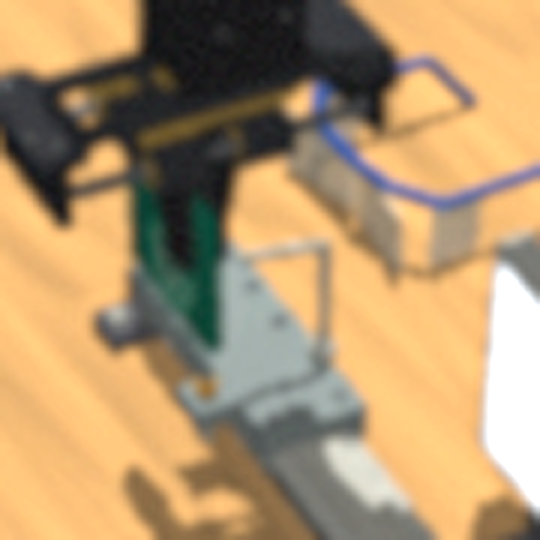

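View pics/h1_top.png

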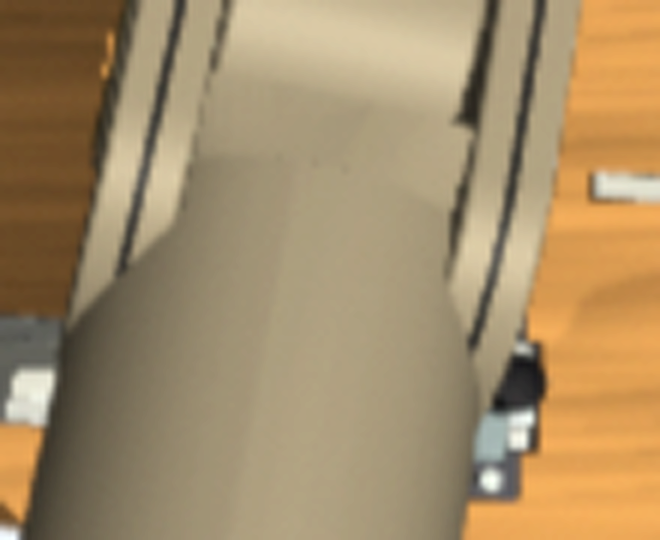

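```bash
python3 - <<'E'
from h import *
from bench import read_state
C=load(); c=C["scene"]; S=9;x0,y0,w,h=215,130,60,60
f=np.load("pics/h1_scene.npz")["f"]
im=cv2.convertScaleAbs(cv2.resize(np.ascontiguousarray(f[y0:y0+h,x0:x0+w,::-1]),None,fx=S,fy=S,interpolation=cv2.INTER_CUBIC),alpha=1.5)
s=read_state();p=np.array(s["ee_pos"]);R=Ro.from_quat(s["eef_rot"]).as_matrix();a=np.arctan2(R[1,1],R[0,1])
X=place(p[0],p[1],a,box(p[2]-.0476,p[2]+.0324)+[0,-.0265,0])
q=((proj(c,X)-[x0,y0]+.5)*S-.5).astype(int)
for i,j in ((0,1),(2,3),(4,5),(6,7),(0,2),(1,3),(4,6),(5,7),(0,4),(1,5),(2,6),(3,7)): cv2.line(im,tuple(q[i].tolist()),tuple(q[j].tolist()),(0,0,255),1)
th=np.linspace(0,6.28,30)
H=place(p[0],p[1],a,np.c_[th*0+.0045,-.0265+.008*np.cos(th),p[2]+.0164+.008*np.sin(th)])
cv2.polylines(im,[((proj(c,H)-[x0,y0]+.5)*S-.5).astype(int)],True,(255,0,255),1)
L=place(.5002,-.1437,-.075,[[-.028,0,.052],[-.028,0,.128],[.022,0,.137]])
cv2.polylines(im,[((proj(c,L)-[x0,y0]+.5)*S-.5).astype(int)],False,(255,0,0),1)
cv2.imwrite("pics/h1o.png",im)
E
```

```text
(no output)
```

View pics/h1o.png

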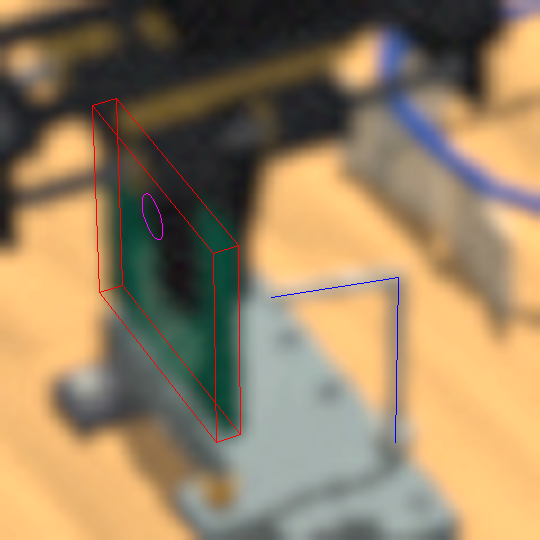

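```bash
python3 - <<'E'
from h import *
S=14;x0,y0,w,h=222,138,28,44
f=np.load("pics/h1_scene.npz")["f"]
im=cv2.convertScaleAbs(cv2.resize(np.ascontiguousarray(f[y0:y0+h,x0:x0+w,::-1]),None,fx=S,fy=S,interpolation=cv2.INTER_NEAREST),alpha=3.0)
cv2.imwrite("pics/h1z.png",im)
E
```

```text
(no output)
```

View pics/h1z.png

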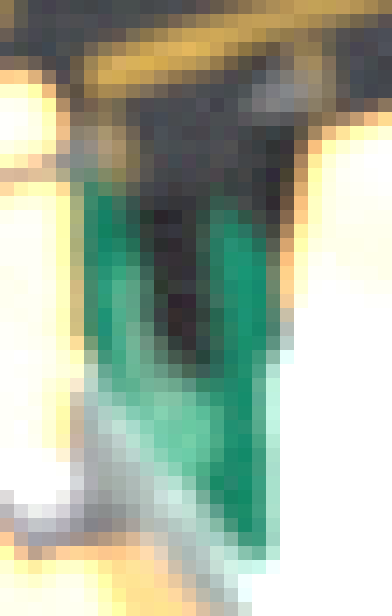

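Emit:
play_rows(moves=[[[-0.4,0,1],[0,0,0],0.4],[[-0.4,0,1.8],[0,0,0],0.4],[[-0.4,0,1.8],[0,0,0],0.4],[[-0.4,0,1.8],[0,0,0],0.4]])

```text
time: 8.3
ee_pos: [0.5655, -0.1237, 0.1555]
eef_rot: [0.732, 0.681, 0.0, -0.0]
ft_force: [-0.5, -0.2, -1.3]
width: 0.0085
```

```bash
cat > look.py <<'E'
import sys; from h import *
from bench import *
tag=sys.argv[1]; off=float(sys.argv[2]) if len(sys.argv)>2 else -.0265
s=read_state();p=np.array(s["ee_pos"]);R=Ro.from_quat(s["eef_rot"]).as_matrix();a=np.arctan2(R[1,1],R[0,1])
print("t",s["time"],p.round(4),"yaw",a.round(4),"F",np.round(s["ft_force"],1),"w",s["width"])
pc=camera("scene");f=pc["frame"];np.save(f"pics/{tag}.npy",f)
c=dict(K=pc["intrinsics"],T=pc["camera_from_world"],frame=f)
S=13;x0,y0,w,h=218,138,45,45
def draw(al,interp):
    im=cv2.convertScaleAbs(cv2.resize(np.ascontiguousarray(f[y0:y0+h,x0:x0+w,::-1]),None,fx=S,fy=S,interpolation=interp),alpha=al)
    return im
P=lambda X:((proj(c,X)-[x0,y0]+.5)*S-.5).astype(int)
im=draw(2.2,cv2.INTER_CUBIC); cv2.imwrite(f"pics/{tag}_r.png",im)
q=P(place(p[0],p[1],a,box(p[2]-.0476,p[2]+.0324)+[0,off,0]))
for i,j in ((0,1),(2,3),(4,5),(6,7),(0,2),(1,3),(4,6),(5,7),(0,4),(1,5),(2,6),(3,7)): cv2.line(im,tuple(q[i].tolist()),tuple(q[j].tolist()),(0,0,255),1)
th=np.linspace(0,6.28,30)
cv2.polylines(im,[P(place(p[0],p[1],a,np.c_[th*0+.0045,off+.008*np.cos(th),p[2]+.0164+.008*np.sin(th)]))],True,(255,0,255),1)
cv2.polylines(im,[P(place(.5002,-.1437,-.075,[[-.028,0,.052],[-.028,0,.128],[.022,0,.137]]))],False,(255,0,0),1)
cv2.imwrite(f"pics/{tag}_o.png",im)
# hook frame coordinates of hole centre
d=place(p[0],p[1],a,[0,off,p[2]+.0164])[0]
for hx,hy in((.5002,-.1437),(.5025,-.1441),(.5031,-.1444)):
    print("hole rel hook (carr x,y) mm",(rz(.075)@(d[:2]-[hx,hy])*1000).round(1),"z",d[2].round(4))
E
python3 look.py k1
```

```text
t 8.3 [ 0.5655 -0.1237  0.1555] yaw -0.0729 F [-0.5 -0.2 -1.3] w 0.008491144738748678
hole rel hook (carr x,y) mm [63.7 -1.6] z 0.1719
hole rel hook (carr x,y) mm [61.3 -1.4] z 0.1719
hole rel hook (carr x,y) mm [60.7 -1.1] z 0.1719
```

View pics/k1_r.png

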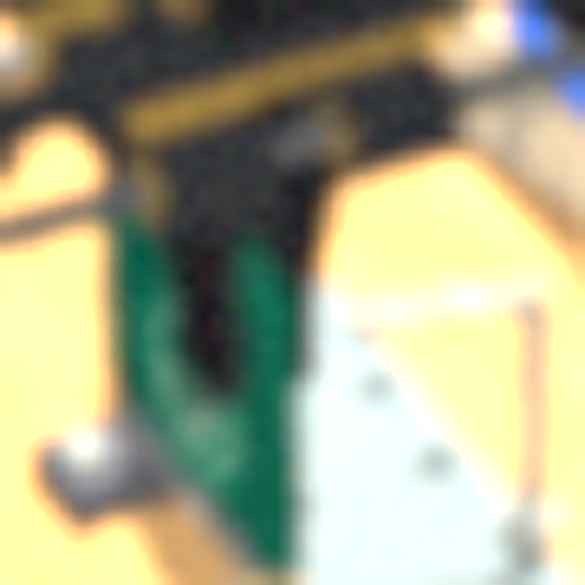

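View pics/k1_o.png

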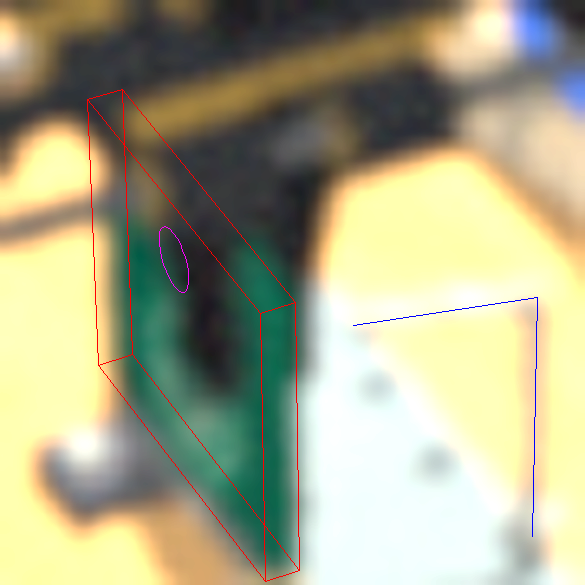

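```bash
python3 - <<'E'
import numpy as np
f=np.load("pics/k1.npy")
for v in (150,156,162,166,170,174,178): print(v,[f"{u}:"+",".join(map(str,f[v,u])) for u in range(223,244)])
E
```

```text
150 ['223:170,130,81', '224:153,117,74', '225:114,87,57', '226:64,50,36', '227:39,34,28', '228:48,42,30', '229:46,39,28', '230:35,31,26', '231:25,25,25', '232:23,25,28', '233:24,26,27', '234:24,24,27', '235:23,26,26', '236:22,24,26', '237:24,25,28', '238:25,26,27', '239:34,33,35', '240:34,35,35', '241:31,32,32', '242:36,33,30', '243:42,37,26']
156 ['223:144,112,72', '224:146,113,73', '225:121,98,63', '226:73,69,48', '227:29,48,37', '228:14,42,33', '229:20,40,33', '230:24,32,28', '231:18,21,22', '232:18,19,20', '233:19,20,19', '234:22,21,22', '235:19,23,22', '236:16,27,25', '237:16,32,27', '238:17,28,26', '239:18,20,20', '240:19,20,21', '241:29,23,21', '242:75,57,35', '243:129,99,62']
162 ['223:173,133,83', '224:163,127,80', '225:133,106,69', '226:85,76,51', '227:38,52,39', '228:13,49,39', '229:22,57,45', '230:29,56,46', '231:26,45,37', '232:22,26,24', '233:12,12,14', '234:19,16,18', '235:18,21,23', '236:16,33,28', '237:11,43,34', '238:10,49,38', '239:9,50,38', '240:17,43,35', '241:53,61,59', '242:90,97,96', '243:110,116,113']
166 ['223:174,133,84', '224:168,129,82', '225:144,113,71',
[... 646 characters left out ...]
74 ['223:72,72,73', '224:80,79,78', '225:77,76,77', '226:70,70,72', '227:59,59,61', '228:48,48,49', '229:46,46,48', '230:47,50,49', '231:45,53,51', '232:39,56,50', '233:33,61,51', '234:33,66,53', '235:29,63,51', '236:17,54,43', '237:12,48,38', '238:8,46,36', '239:16,49,39', '240:54,69,62', '241:88,98,93', '242:109,117,114', '243:112,121,118']
178 ['223:117,90,60', '224:102,79,54', '225:117,91,62', '226:133,103,66', '227:136,105,67', '228:121,94,59', '229:102,79,51', '230:96,75,48', '231:97,76,51', '232:95,76,53', '233:84,71,56', '234:66,62,53', '235:46,53,49', '236:29,49,42', '237:14,46,37', '238:10,47,36', '239:16,48,38', '240:49,65,59', '241:87,96,93', '242:106,114,111', '243:112,119,118']
```

Emit:
play_rows(moves=[[[0,0,1],[0,0,0],0.4],[[0,0,2.2],[0,0,0],0.4],[[0,0,3.2],[0,0,0],0.4],[[0,0,3.5],[0,0,0],0.4],[[0,-1,3.5],[0,0,0],0.4],[[0,-2,3.5],[0,0,0],0.4],[[0,-2.5,3.5],[0,0,0],0.4],[[0,-2.5,3.5],[0,0,0],0.4]])

```text
time: 9.35
ee_pos: [0.5403, -0.1218, 0.1209]
eef_rot: [0.732, 0.681, 0.0, 0.0]
ft_force: [-0.1, 0.1, -2.4]
width: 0.0087
```

```bash
python3 look.py k2
```

```text
t 9.35 [ 0.5403 -0.1218  0.1209] yaw -0.073 F [-0.1  0.1 -2.4] w 0.008685041611773692
hole rel hook (carr x,y) mm [38.4 -1.7] z 0.1373
hole rel hook (carr x,y) mm [36.1 -1.4] z 0.1373
hole rel hook (carr x,y) mm [35.5 -1.2] z 0.1373
```

View pics/k2_r.png

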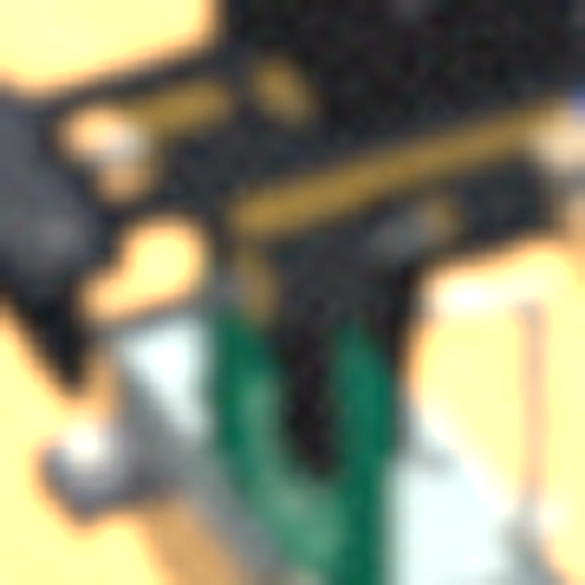

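View pics/k2_o.png

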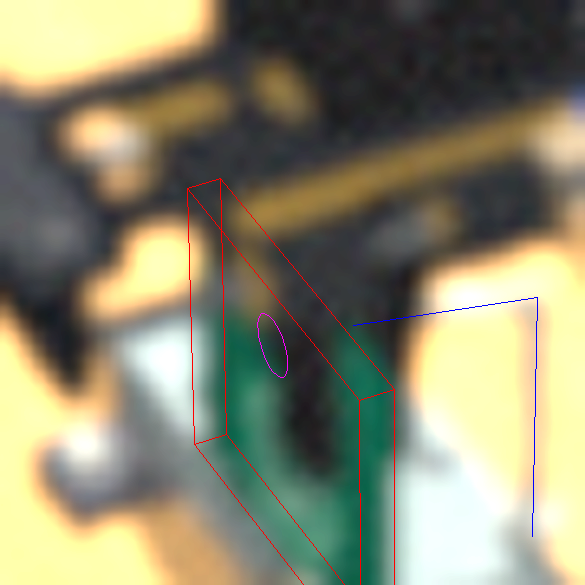

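Emit:
play_rows(moves=[[[0,-0.5,0],[0,0,0],0.4],[[0,-0.9,0],[0,0,0],0.4],[[0,-1.3,0],[0,0,0],0.4],[[0,-1.6,0.05],[0,0,0],0.4],[[0,-1.8,0.1],[0,0,0],0.4],[[0,-1.8,0.1],[0,0,0],0.4]])

```text
time: 10.15
ee_pos: [0.5224, -0.1205, 0.1195]
eef_rot: [0.732, 0.681, 0.0, -0.0]
ft_force: [0.2, 0.1, -1.4]
width: 0.0084
```

```bash
sed -i 's/218,138,45,45/218,138,45,52/;s/S=13/S=11/' look.py; python3 look.py k3
```

```text
t 10.15 [ 0.5224 -0.1205  0.1195] yaw -0.073 F [ 0.2  0.1 -1.4] w 0.008405945565937694
hole rel hook (carr x,y) mm [20.5 -1.7] z 0.1359
hole rel hook (carr x,y) mm [18.2 -1.5] z 0.1359
hole rel hook (carr x,y) mm [17.6 -1.2] z 0.1359
```

View pics/k3_o.png

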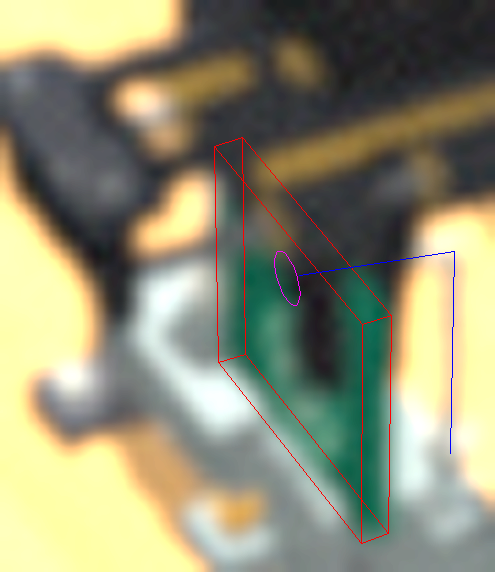

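Emit:
play_rows(moves=[[[0,-0.5,0.08],[0,0,0],0.4],[[0,-0.9,0.15],[0,0,0],0.4],[[0,-1.3,0.22],[0,0,0],0.4],[[0,-1.6,0.27],[0,0,0],0.4],[[0,-1.7,0.3],[0,0,0],0.4],[[0,-1.7,0.3],[0,0,0],0.4]])

```text
time: 10.95
ee_pos: [0.5056, -0.1193, 0.1165]
eef_rot: [0.732, 0.681, 0.0, -0.0]
ft_force: [0.4, -0.3, -1.8]
width: 0.0089
```

```bash
python3 look.py k4
```

```text
t 10.95 [ 0.5056 -0.1193  0.1165] yaw -0.0729 F [ 0.4 -0.3 -1.8] w 0.008850306939571862
hole rel hook (carr x,y) mm [ 3.6 -1.7] z 0.1329
hole rel hook (carr x,y) mm [ 1.3 -1.5] z 0.1329
hole rel hook (carr x,y) mm [ 0.7 -1.3] z 0.1329
```

View pics/k4_o.png

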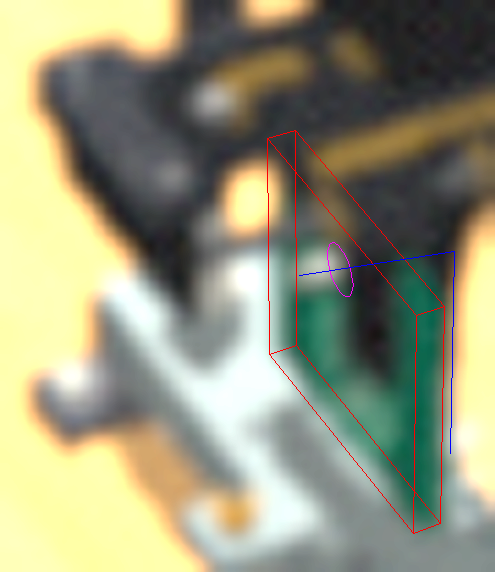

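View pics/k4_r.png

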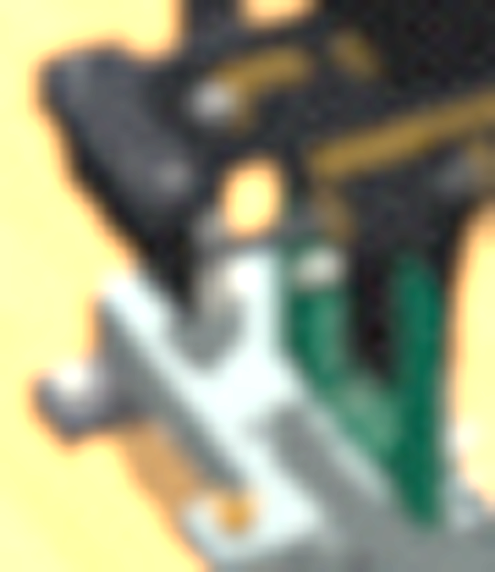

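The bright peg tip now shows in front of the green face at about (247,162), and there is no side force. So the peg is through the hole, and I lower the slab onto it.

Emit:
play_rows(moves=[[[0,0,0.15],[0,0,0],0.4],[[0,0,0.3],[0,0,0],0.4],[[0,0,0.4],[0,0,0],0.4],[[0,0,0.4],[0,0,0],0.4]])

```text
time: 11.5
ee_pos: [0.5056, -0.1193, 0.1125]
eef_rot: [0.732, 0.681, -0.0, -0.0]
ft_force: [0.7, 0.3, -1.3]
width: 0.009
```

Emit:
play_rows(moves=[[[0,0,0.06],[0,0,0],0.4],[[0,0,0.1],[0,0,0],0.4],[[0,0,0.1],[0,0,0],0.4]])

```text
time: 11.88
ee_pos: [0.5058, -0.1194, 0.1119]
eef_rot: [0.732, 0.681, 0.0, 0.0]
ft_force: [-1.8, -0.1, 4.3]
width: 0.009
```

Emit:
play_rows(moves=[[[0,0,-0.06],[0,0,0],0.4],[[0,0,-0.06],[0,0,0],1.0],[[0,0,-0.06],[0,0,0],1.2],[[0,0,-0.06],[0,0,0],1.5],[[0,0,-0.06],[0,0,0],1.8],[[0,0,-0.06],[0,0,0],2.2],[[0,0,-0.06],[0,0,0],2.6],[[0,0,-0.06],[0,0,0],3]])

```text
time: 12.88
ee_pos: [0.5056, -0.1193, 0.1121]
eef_rot: [0.732, 0.681, 0.0, -0.0]
ft_force: [-0.6, 0.3, 0.0]
width: 0.028
```

```bash
python3 look.py k5
```

```text
t 12.875 [ 0.5056 -0.1193  0.1121] yaw -0.073 F [-0.6  0.3  0. ] w 0.027959721131297053
hole rel hook (carr x,y) mm [ 3.6 -1.8] z 0.1285
hole rel hook (carr x,y) mm [ 1.3 -1.6] z 0.1285
hole rel hook (carr x,y) mm [ 0.7 -1.3] z 0.1285
```

View pics/k5_r.png

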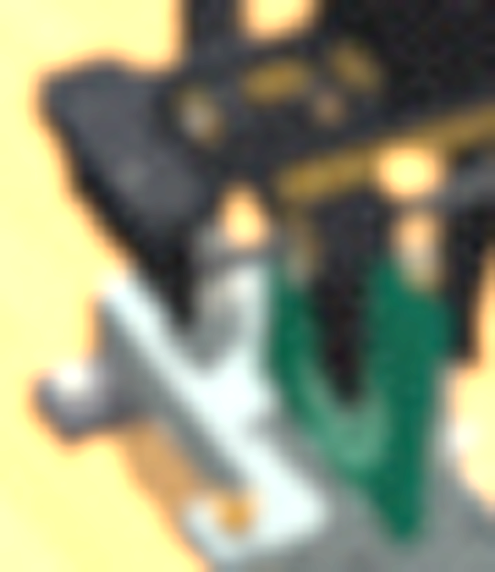

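Emit:
play_rows(moves=[[[0,0,-0.5],[0,0,0],3],[[0,0,-1.2],[0,0,0],3],[[0,0,-2.2],[0,0,0],3],[[0,0,-3.5],[0,0,0],3],[[0,0,-5],[0,0,0],3],[[0,0,-7],[0,0,0],3.5],[[0,0,-9],[0,0,0],4],[[0,0,-9.5],[0,0,0],4.5]])

```text
time: 13.92
ee_pos: [0.5063, -0.1195, 0.2089]
eef_rot: [0.732, 0.681, 0.001, 0.001]
ft_force: [-0.1, -0.1, -0.6]
width: 0.0421
```

```bash
python3 - <<'E'
from h import *
q=(.5025,-.1441,-.075)
X=place(*q,[0,-.1,.21])[0];print(X)
go(X,-.075)
snap("r1",{"scene":(205,110,90,90)})
E
```

```text
[ 0.49500703 -0.24381888  0.21      ]
t 13.93 p [ 0.5063 -0.1195  0.2089] w 0.0421 F [-0.1 -0.1 -0.6] j [-0.34  0.1   0.52  1.78 -0.05  1.27  0.12] yaw -0.073
shift [-12.48, -0.22, -0.11] turn [0.003, -0.0, 0.002]
```

View pics/r1_scene.png

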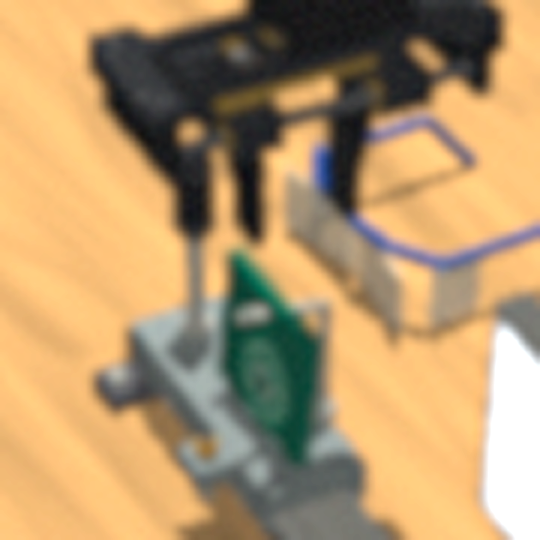

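The slab hangs from the hook: the peg tip shows at (247,162) and the rings are clear of the gripper. Next I go to the black grip.

Emit:
play_rows(moves=[[[-3,0,-0.2],[0,0,0],5],[[-7,-0.1,-0.2],[0,0,0],5],[[-10.5,-0.2,-0.2],[0,0,0],5],[[-12.5,-0.2,-0.2],[0,0,0],5],[[-12.5,-0.2,-0.2],[0,0,0],5]])

```text
time: 14.6
ee_pos: [0.4937, -0.2452, 0.2085]
eef_rot: [0.733, 0.68, -0.001, -0.0]
ft_force: [0.1, -0.2, -0.5]
width: 0.05
```

```bash
python3 - <<'E'
from h import *
from bench import read_state
go([.495,-.2438,.127],-.075)
s=read_state();p=s["ee_pos"]
snap("r2",{"scene":(195,95,90,100),"top":(255,150,110,90)},dots=lambda c:np.r_[proj(c,[p]),proj(c,place(.5025,-.1441,-.075,[[0,-.1,.168],[0,-.1,.12]]))])
E
```

```text
t 14.6 p [ 0.4937 -0.2452  0.2085] w 0.05 F [ 0.1 -0.2 -0.5] j [-0.17  0.19  0.62  1.71 -0.12  1.28  0.4 ] yaw -0.0759
shift [0.15, 0.13, 8.15] turn [-0.001, 0.0, -0.001]
```

View pics/r2_scene.png

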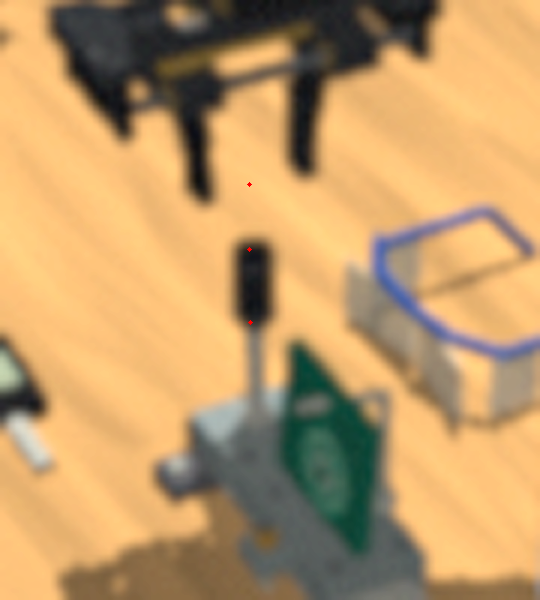

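View pics/r2_top.png

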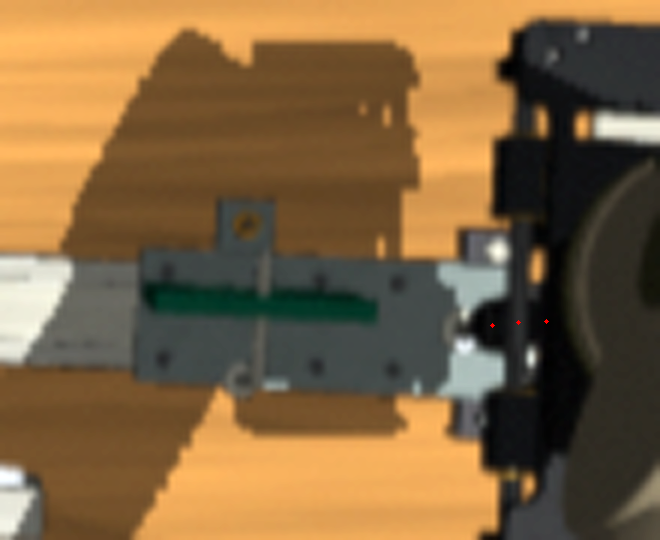

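Both views show the slab hanging on the mid-peg (top view: peg across the slab at (263,300)), with the grip between the open fingers. I go down and grip.

Emit:
play_rows(moves=[[[0.1,0.1,2],[0,0,0],5],[[0.1,0.1,4.5],[0,0,0],5],[[0.1,0.1,6.8],[0,0,0],5],[[0.1,0.1,8.1],[0,0,0],5],[[0.1,0.1,8.1],[0,0,0],4.2],[[0.1,0.1,8.1],[0,0,0],3.4],[[0.1,0.1,8.1],[0,0,0],2.8],[[0.1,0.1,8.1],[0,0,0],2.6]], grip_force=30)

```text
time: 15.7
ee_pos: [0.4958, -0.243, 0.1286]
eef_rot: [0.732, 0.681, 0.0, 0.0]
ft_force: [-3.1, 0.4, 1.7]
width: 0.0276
```

Emit:
play_rows(moves=[[[0,0,0],[0,0,0],2.3],[[0,0,0],[0,0,0],2.0],[[0,0,0],[0,0,0],1.5],[[0,0,0],[0,0,0],1.5]], grip_force=30)

```text
time: 16.2
ee_pos: [0.4938, -0.2432, 0.1282]
eef_rot: [0.733, 0.68, -0.001, -0.001]
ft_force: [-8.9, 2.4, 8.1]
width: 0.0232
```

```bash
python3 - <<'E'
from h import *
q=(.5025,-.1441,-.075)
go(place(*q,[0,-.1+.161,.127])[0],-.075)
snap("g2",{"scene":(195,95,90,100),"top":(255,150,110,90)})
E
```

```text
t 16.2 p [ 0.4938 -0.2432  0.1282] w 0.0232 F [-8.9  2.4  8.1] j [-0.15  0.27  0.61  1.8  -0.17  1.12  0.44] yaw -0.074
shift [16.04, 0.14, 0.13] turn [-0.003, -0.001, 0.001]
```

View pics/g2_scene.png

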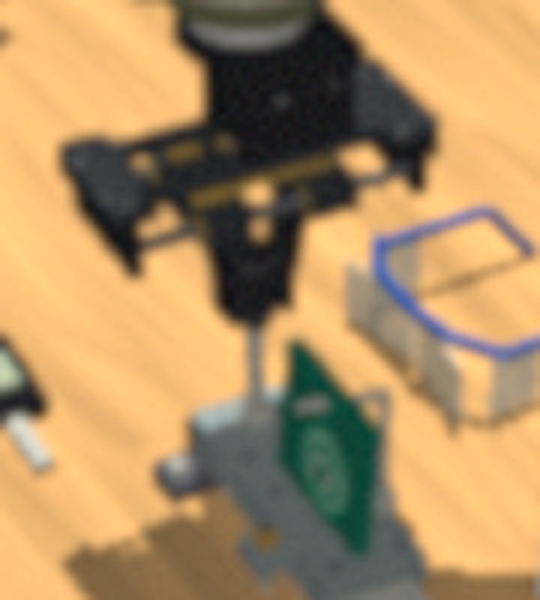

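View pics/g2_top.png

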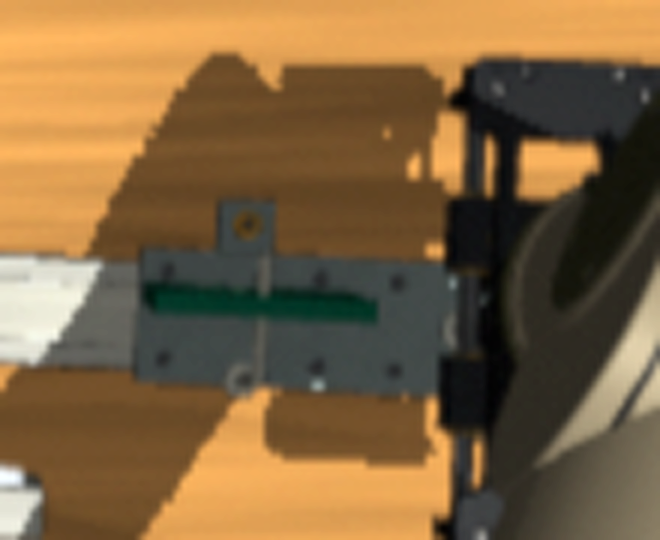

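Emit:
play_rows(moves=[[[0,-0.1,-0.05],[0,0,0],1.5],[[0.1,-0.15,-0.08],[0,0,0],1.5],[[0.3,-0.15,-0.08],[0,0,0],1.5],[[0.6,-0.15,-0.08],[0,0,0],1.5],[[1,-0.15,-0.08],[0,0,0],1.5],[[1.4,-0.15,-0.08],[0,0,0],1.5],[[1.8,-0.15,-0.08],[0,0,0],1.5],[[2.2,-0.15,-0.08],[0,0,0],1.5]])

```text
time: 17.3
ee_pos: [0.4955, -0.2203, 0.1284]
eef_rot: [0.732, 0.681, -0.0, -0.0]
ft_force: [2.4, -0.7, -17.8]
width: 0.0233
```

```bash
python3 - <<'E'
from h import *
from bench import read_state
q=(.5025,-.1441,-.075)
s=read_state();print(rz(.075)@(np.array(s["ee_pos"][:2])-place(*q,[0,-.1,0])[0,:2])*1000)
go(place(*q,[0,-.1+.161,.127])[0],-.075)
E
```

```text
[-1.31611709 23.43635575]
t 17.3 p [ 0.4955 -0.2203  0.1284] w 0.0233 F [  2.4  -0.7 -17.8] j [-0.19  0.25  0.6   1.83 -0.15  1.11  0.39] yaw -0.0728
shift [13.76, 0.16, 0.15] turn [-0.001, -0.0, 0.002]
```

Emit:
play_rows(moves=[[[0.4,0.02,0.05],[0,0,0],1.5],[[0.8,0.02,0.05],[0,0,0],1.5],[[1.2,0.02,0.05],[0,0,0],1.5],[[1.6,0.02,0.05],[0,0,0],1.5],[[2.0,0.02,0.05],[0,0,0],1.5],[[2.4,0.02,0.05],[0,0,0],1.5],[[2.8,0.02,0.05],[0,0,0],1.5],[[3.2,0.02,0.05],[0,0,0],1.5]])

```text
time: 18.3
ee_pos: [0.4979, -0.1887, 0.1284]
eef_rot: [0.733, 0.681, -0.0, -0.0]
ft_force: [-4.0, -0.5, -10.4]
width: 0.0233
```

```bash
cat > st.py <<'E'
from h import *
from bench import read_state
q=(.5025,-.1441,-.075)
s=read_state();print("carr x,y mm",(rz(.075)@(np.array(s["ee_pos"][:2])-place(*q,[0,-.1,0])[0,:2])*1000).round(2),"Frail",(rz(.075)@s["ft_force"][:2]).round(1))
go(place(*q,[0,-.1+.161,.127])[0],-.075)
E
python3 st.py; python3 -c "
from h import *
snap('m1',{'scene':(205,95,110,100)})"
```

```text
carr x,y mm [-1.22 55.14] Frail [-4.  -0.8]
t 18.3 p [ 0.4979 -0.1887  0.1284] w 0.0233 F [ -4.   -0.5 -10.4] j [-0.24  0.22  0.58  1.85 -0.13  1.11  0.32] yaw -0.0732
shift [10.59, 0.14, 0.14] turn [-0.001, -0.0, 0.002]
```

View pics/m1_scene.png

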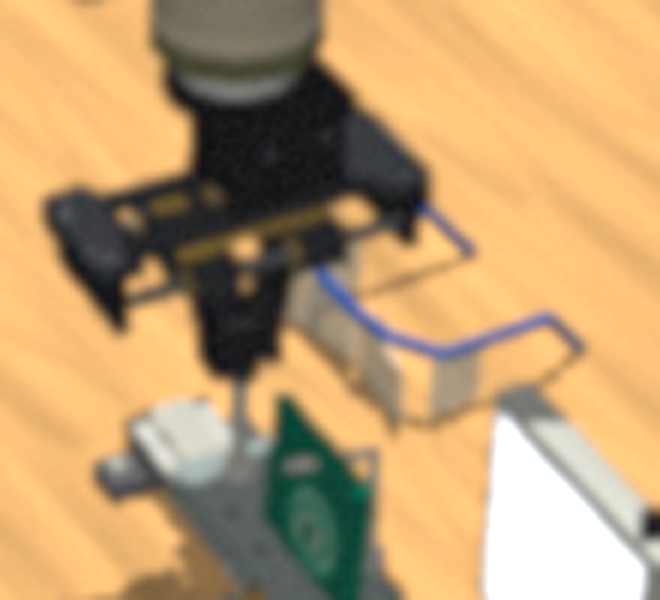

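Emit:
play_rows(moves=[[[0.4,0,0.02],[0,0,0],1.5],[[0.8,0,0.02],[0,0,0],1.5],[[1.2,0,0.02],[0,0,0],1.5],[[1.6,0,0.02],[0,0,0],1.5],[[2.0,0,0.02],[0,0,0],1.5],[[2.4,0,0.02],[0,0,0],1.5],[[2.8,0,0.02],[0,0,0],1.5],[[3.2,0,0.02],[0,0,0],1.5]])

```text
time: 19.35
ee_pos: [0.5004, -0.1568, 0.1283]
eef_rot: [0.732, 0.681, -0.0, -0.0]
ft_force: [-5.0, -1.1, -8.8]
width: 0.0233
```

Emit:
play_rows(moves=[[[0.4,0,0.02],[0,0,0],1.5],[[0.8,0,0.02],[0,0,0],1.5],[[1.2,0,0.02],[0,0,0],1.5],[[1.6,0,0.02],[0,0,0],1.5],[[2.0,0,0.02],[0,0,0],1.5],[[2.4,0,0.02],[0,0,0],1.5],[[2.8,0,0.02],[0,0,0],1.5],[[3.2,0,0.02],[0,0,0],1.5]])

```text
time: 20.35
ee_pos: [0.5028, -0.1248, 0.1283]
eef_rot: [0.732, 0.681, 0.0, -0.0]
ft_force: [-5.4, -0.9, -6.1]
width: 0.0229
```

```bash
python3 st.py
```

```text
carr x,y mm [ -1.16 119.24] Frail [-5.3 -1.3]
t 20.35 p [ 0.5028 -0.1248  0.1283] w 0.0229 F [-5.4 -0.9 -6.1] j [-0.33  0.18  0.54  1.89 -0.1   1.1   0.18] yaw -0.0731
shift [4.18, 0.12, 0.14] turn [-0.0, -0.0, 0.002]
```

Emit:
play_rows(moves=[[[0.3,0,0.02],[0,0,0],1.5],[[0.6,0,0.02],[0,0,0],1.5],[[0.9,0,0.02],[0,0,0],1.5],[[1.2,0,0.02],[0,0,0],1.5],[[1.5,0,0.02],[0,0,0],1.5],[[1.8,0,0.02],[0,0,0],1.5],[[2.1,0,0.02],[0,0,0],1.5],[[2.4,0,0.02],[0,0,0],1.5]])

```text
time: 21.35
ee_pos: [0.5045, -0.102, 0.1284]
eef_rot: [0.733, 0.681, -0.0, 0.0]
ft_force: [-6.6, -5.6, -6.1]
width: 0.0235
```

Emit:
play_rows(moves=[[[0.2,0,0],[0,0,0],1.5],[[0.4,0,0],[0,0,0],1.5],[[0.6,0,0],[0,0,0],1.5],[[0.8,0,0],[0,0,0],1.5]])

```text
time: 21.85
ee_pos: [0.5051, -0.0945, 0.1283]
eef_rot: [0.733, 0.68, -0.0, 0.0]
ft_force: [-5.5, -6.1, -5.8]
width: 0.0231
```

```bash
python3 st.py;  python3 -c "
from h import *
snap('m2',{'scene':(215,120,110,100),'top':(190,150,120,90)})"
```

```text
carr x,y mm [ -1.14 149.64] Frail [-5.1 -6.5]
t 21.85 p [ 0.5051 -0.0945  0.1283] w 0.0231 F [-5.5 -6.1 -5.8] j [-0.37  0.17  0.52  1.9  -0.09  1.1   0.1 ] yaw -0.0744
shift [1.14, 0.11, 0.13] turn [0.0, 0.001, 0.001]
```

View pics/m2_scene.png

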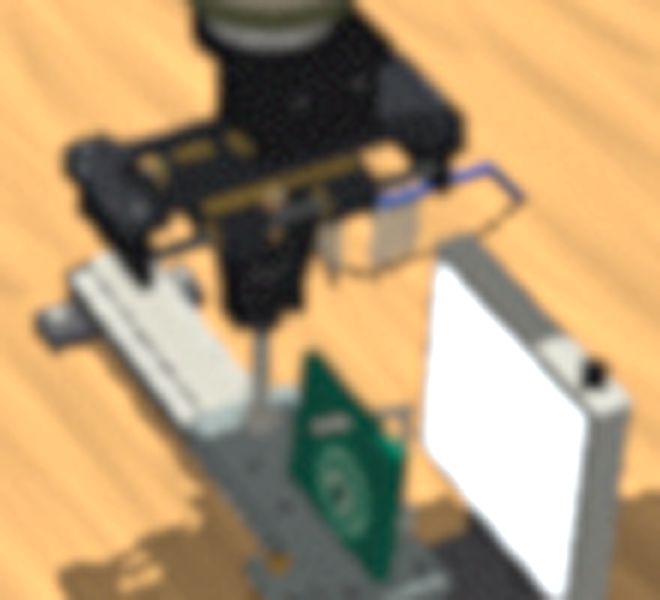

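View pics/m2_top.png

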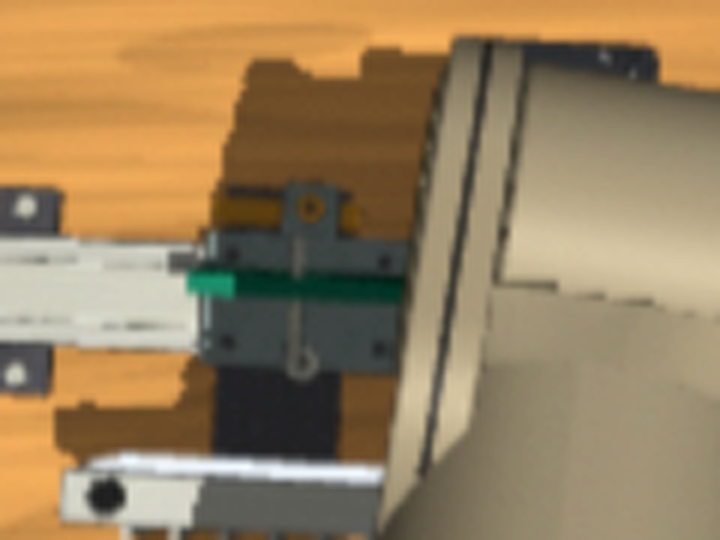

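Emit:
play_rows(moves=[[[0.2,0,0],[0,0,0],1.5],[[0.4,0,0],[0,0,0],1.5]])

```text
time: 22.2
ee_pos: [0.5054, -0.0904, 0.1283]
eef_rot: [0.733, 0.68, -0.0, 0.0]
ft_force: [-4.6, -4.8, -5.5]
width: 0.0235
```

Emit:
play_rows(moves=[[[0.15,0,0],[0,0,0],1.5],[[0.2,0,0],[0,0,0],1.5]])

```text
time: 22.45
ee_pos: [0.5056, -0.0882, 0.1283]
eef_rot: [0.733, 0.68, -0.0, 0.0]
ft_force: [-6.2, -5.5, -5.8]
width: 0.0232
```

Emit:
play_rows(moves=[[[0.1,0,0],[0,0,0],1.5],[[0.15,0,0],[0,0,0],1.5]])

```text
time: 22.7
ee_pos: [0.5057, -0.0868, 0.1283]
eef_rot: [0.733, 0.68, -0.0, 0.0]
ft_force: [-5.4, -5.2, -5.1]
width: 0.0232
```

Emit:
play_rows(moves=[[[0.1,0,0],[0,0,0],1.5],[[0.15,0,0],[0,0,0],1.5]])

```text
time: 22.95
ee_pos: [0.5059, -0.0845, 0.1283]
eef_rot: [0.733, 0.681, 0.0, 0.0]
ft_force: [-5.2, -1.2, -5.4]
width: 0.0232
```

Emit:
play_rows(moves=[[[0.1,0,0],[0,0,0],1.5],[[0.15,0,0],[0,0,0],1.5]])

```text
time: 23.2
ee_pos: [0.506, -0.0822, 0.1283]
eef_rot: [0.732, 0.681, 0.0, -0.0]
ft_force: [-6.1, 0.4, -5.3]
width: 0.0233
```

Emit:
play_rows(moves=[[[0.1,0,0],[0,0,0],1.5],[[0.15,0,0],[0,0,0],1.5]])

```text
time: 23.45
ee_pos: [0.5061, -0.0809, 0.1283]
eef_rot: [0.732, 0.681, 0.0, -0.0]
ft_force: [-6.4, -1.8, -4.4]
width: 0.0234
```

Emit:
play_rows(moves=[[[0,0,0],[0,0,0],1.5],[[0,0,0],[0,0,0],2.7],[[0,0,0],[0,0,0],2.9],[[0,-0.08,0],[0,0,0],2.9],[[0,-0.08,0],[0,0,0],2.9],[[0,-0.08,0],[0,0,0],2.9]])

```text
time: 24.2
ee_pos: [0.5056, -0.0812, 0.128]
eef_rot: [0.732, 0.681, 0.0, 0.0]
ft_force: [-0.4, 0.6, 0.0]
width: 0.0287
```

```bash
python3 st.py;  python3 -c "
from h import *
snap('n1',{'scene':(215,120,110,100),'top':(190,150,120,90)})"
```

```text
carr x,y mm [ -1.66 162.98] Frail [-0.4  0.6]
t 24.2 p [ 0.5056 -0.0812  0.128 ] w 0.0287 F [-0.4  0.6  0. ] j [-0.39  0.16  0.51  1.9  -0.09  1.1   0.08] yaw -0.073
shift [-0.2, 0.17, 0.1] turn [0.001, -0.0, 0.002]
```

View pics/n1_scene.png

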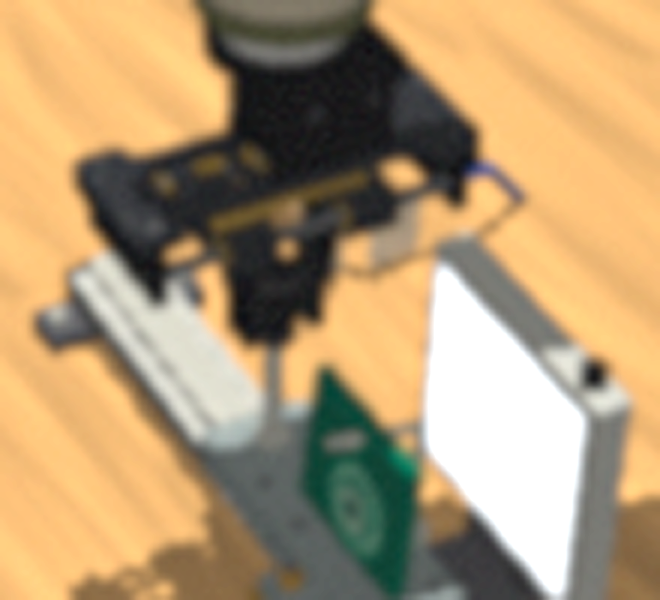

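View pics/n1_top.png

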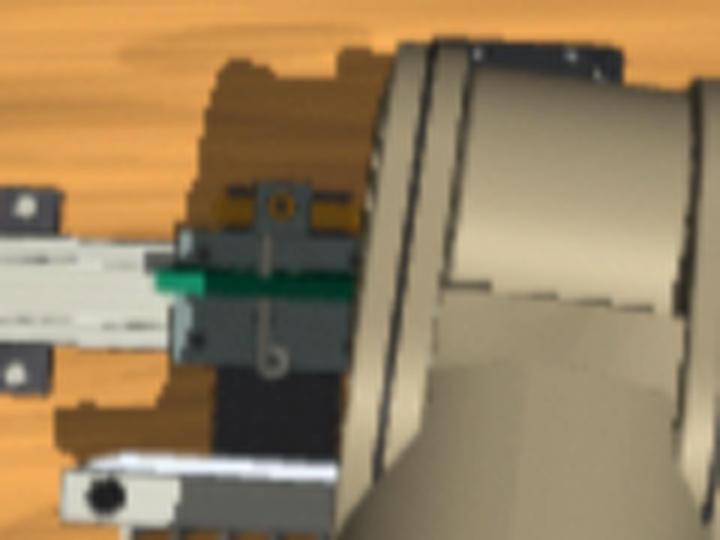

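The housing (ball) sits centred on the brass bar: top view, housing at (283,205), bar from about 215 to 360. The slab still hangs on the peg. I re-grip gently.

Emit:
play_rows(moves=[[[0,0,0],[0,0,0],2.6],[[0,0,0],[0,0,0],2.4],[[0,0,0],[0,0,0],2.2],[[0,0,0],[0,0,0],2.0],[[0,0,0],[0,0,0],1.8],[[0,0,0],[0,0,0],1.8]], grip_force=20)

```text
time: 25.05
ee_pos: [0.506, -0.0812, 0.1279]
eef_rot: [0.732, 0.681, 0.0, 0.001]
ft_force: [5.7, -0.8, -3.4]
width: 0.0233
```

```bash
python3 st.py;  python3 -c "
from h import *
snap('n2',{'scene':(215,120,110,100),'top':(190,150,120,90)})
a=np.load('pics/n1_top.npz')['f'].astype(int);b=np.load('pics/n2_top.npz')['f'].astype(int)
d=np.abs(a-b)[175:225,215:250].max(2);print(d.max(),(d>15).sum())
A=np.float32(a[178:215,216:248].mean(2));B=np.float32(b[178:215,216:248].mean(2));print(cv2.phaseCorrelate(A,B,cv2.createHanningWindow(A.shape[::-1],cv2.CV_32F)))"
```

```text
carr x,y mm [ -1.23 162.94] Frail [ 5.8 -0.4]
t 25.05 p [ 0.506  -0.0812  0.1279] w 0.0233 F [ 5.7 -0.8 -3.4] j [-0.39  0.17  0.51  1.9  -0.09  1.1   0.08] yaw -0.0729
shift [-0.19, 0.12, 0.09] turn [0.002, 0.0, 0.002]
16 1
((0.042540129785663794, 0.05720534649188025), 0.9889646328985691)
```

View pics/n2_scene.png

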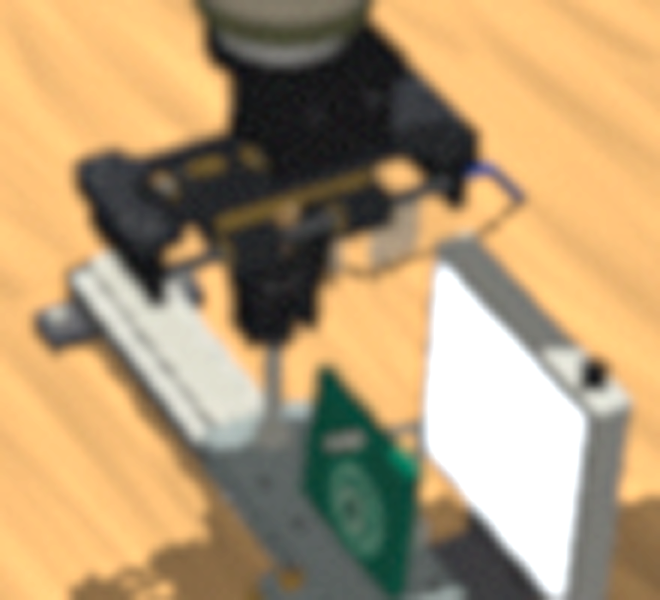

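View pics/n2_top.png

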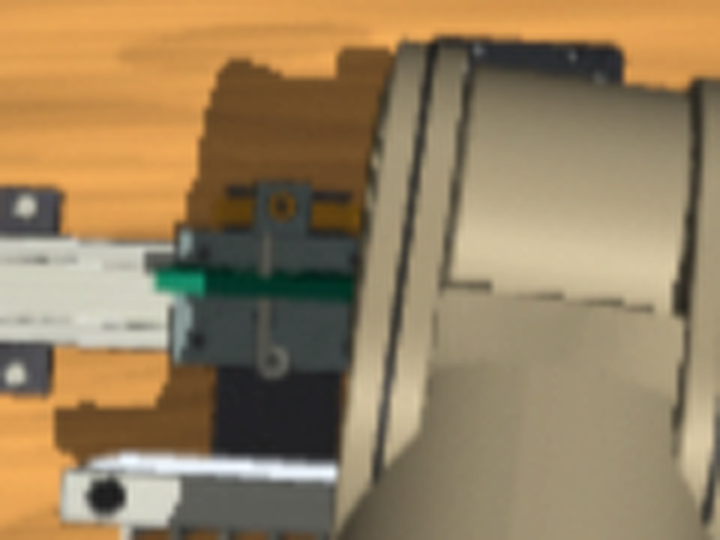

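Emit:
play_rows(moves=[[[0,0.03,0.01],[0,0,0],1.8],[[0,0.04,0.01],[0,0,0],1.8],[[0,0.04,0.01],[0,0,0],1.8],[[0,0.04,0.01],[0,0,0],1.8]])

```text
time: 25.65
ee_pos: [0.506, -0.0813, 0.1278]
eef_rot: [0.732, 0.681, 0.0, 0.0]
ft_force: [5.1, -0.4, -2.1]
width: 0.0235
```

```bash
python3 st.py; python3 -c "
from h import *
snap('fin',{'scene':(0,0,512,384),'top':(0,0,512,384)},S=1.5,al=1.3)"
```

```text
carr x,y mm [ -1.24 162.91] Frail [ 5.1 -0. ]
t 25.65 p [ 0.506  -0.0813  0.1278] w 0.0235 F [ 5.1 -0.4 -2.1] j [-0.39  0.17  0.51  1.9  -0.09  1.1   0.08] yaw -0.073
shift [-0.19, 0.12, 0.08] turn [0.001, -0.0, 0.002]
```

View pics/fin_scene.png

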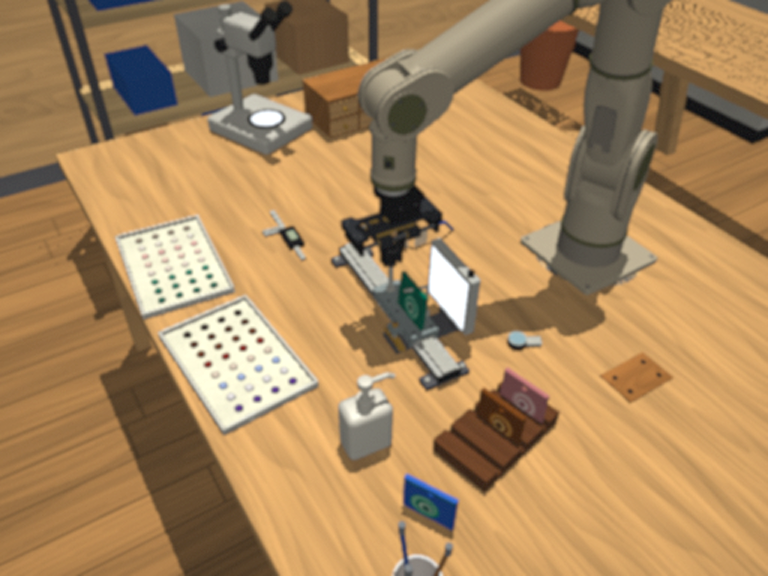

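View pics/fin_top.png

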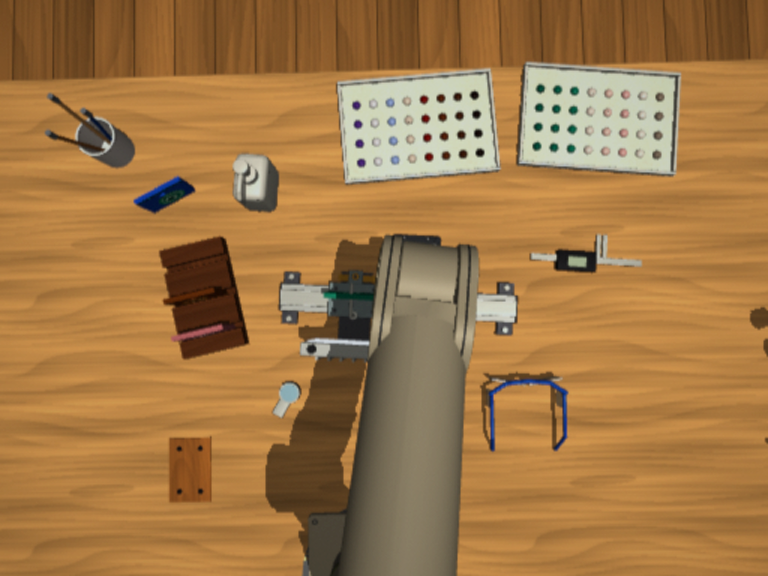

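The other objects are where they were, the slab hangs in front of the panel, and the force along the rail is about 0. I hand in the job.

```bash
python3 -c "
from bench import close_job; print(close_job())"
```

```text
the job is handed in; nothing more can be done
None
```

The green slab hangs from the hook, the carriage is in the notch in front of the light panel, and the gripper still holds the black grip. I handed the job in at about 25.8 s.

- **Slab:** I pinched its top edge about 27 mm to the +y side of the hole, lifted it out of the groove and threaded the hole onto the peg at the loading end. After I opened the fingers and moved away, both cameras showed it hanging on the peg alone.
- **Carriage:** I slid it about 162 mm along the rail. The ramp resisted with about 5–6 N. The force dropped to about 0 and the carriage drew itself forward at the V.
- **Centring:** I opened the fingers a few millimetres in the notch so the ball could centre itself, then closed again at 20 N. The picture moved by less than 0.1 px, so re-gripping did not shift the carriage.

**Last checks:**
- The force along the rail was about 0 N and the grip opening was 23.5 mm.
- The ball housing was in the middle of the brass bar in the top view.
- The brown, pink and blue slabs and the things on the table showed no visible change.

**What disagreed:**
- The two cameras differed by about 3 mm on positions, and I used the average.
- In the scene view the held slab looked 1–2 px narrower than my model predicted; I did not find out why.
- A sideways force of about 5 N, across the rail, remained on the grip, along with about 2 N vertically.

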